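# Change over the board on the viewing station

### The job

Change over the boards at the viewing station: swing the swivelling dust cover fully aside to its stop so that the station's window is free, lift the case lid until it rests on its stop, take the large board carrier out of the case and lay it flat, centred over the window. Pack every small board carrier from the bench flat on the floor of the case, side by side, and shut the lid; leave the cover aside and the other things on the bench where they are.

Things in the scene. Friction and masses are not known exactly. Their poses are not given: they have to be found in the camera images.
- station: viewing station: fixed white base 240 x 240 x 49 mm with a black round plate (radius 112 mm, top at 53 mm) and a bright round window in the middle of it; a camera inside looks up through the window. Origin at the centre of the underside, z up. In its frame the cover's pin is at x 0, y -100 mm
- window (a point): centre of the bright window (radius 30 mm), on the top face of the station's plate, 53 mm above the bench
- cover (a joint): angle of the dust cover about its single upright pin, rad: 0 = covering the window; grows clockwise seen from above, towards the station's +x side; stop at 1.92. It stays where it is left (friction 0.05 N m). The cover is a bare-metal disc of radius 40 mm, 5 mm thick, its underside 54.5 mm above the bench, on an arm; the disc's centre is 100 mm from the pin, and at the stop it is well clear of a large carrier lying on the window
- cover_knob (a point): centre of the top face of the cover's black round upright knob: diameter 16 mm, rising 30 mm above the disc at the disc's centre; the knob top is 89.5 mm above the bench
- cover_pin (a point): the cover's pivot pin, at the top of its hub, 60.5 mm above the bench
- case: fixed grey board case, 150 (x) x 250 (y) x 64 mm, walls and floor 6 mm, open above under its lid. Origin at the centre of the underside, z up; inner floor at 6 mm, inside 138 x 238 mm. The lid's hinge runs along its +x rim, its handle overhangs the -x side
- lid (a joint): angle of the case lid, rad: 0 = shut, grows as the handle side is lifted; stop at 1.8 (past upright), where it rests by its own weight. Below about upright it falls shut. Lid mass 0.3 kg, 8 mm thick, 150 mm deep
- lid_bar (a point): middle of the lid's bar handle: round bar of 12 mm diameter, 100 mm long, parallel to the hinge (the case's y), 40 mm out from the lid's front edge in the lid's plane (the gap between bar and edge is open, between two arms at the bar's ends), 190 mm from the hinge; 68 mm above the bench when shut
- lid_hinge (a point): middle of the lid's hinge line, on the case's +x rim, 64 mm above the bench; the line is parallel to the case's y
- large: the new board: large carrier, a circuit board on a black plate 110 (x) x 100 (y) x 10 mm, with an upright aluminium grip fin in the middle, 60 mm long along x, 12 mm thick in y, its top 50 mm above the underside. 0.25 kg. Origin at the centre of the underside, z up. It starts inside the shut case
- small_a: a checked board: small carrier, a circuit board on a black plate 90 (x) x 60 (y) x 10 mm, with an upright aluminium grip fin in the middle, 50 mm long along x, 12 mm thick in y, its top 50 mm above the underside. 0.13 kg. Origin at the centre of the underside, z up. Two or three such carriers are present; the absent ones read None. Three fit side by side in the case, long sides along the case's x
- small_b: a checked board: small carrier, a circuit board on a black plate 90 (x) x 60 (y) x 10 mm, with an upright aluminium grip fin in the middle, 50 mm long along x, 12 mm thick in y, its top 50 mm above the underside. 0.13 kg. Origin at the centre of the underside, z up. Two or three such carriers are present; the absent ones read None. Three fit side by side in the case, long sides along the case's x
- small_c: a checked board: small carrier, a circuit board on a black plate 90 (x) x 60 (y) x 10 mm, with an upright aluminium grip fin in the middle, 50 mm long along x, 12 mm thick in y, its top 50 mm above the underside. 0.13 kg. Origin at the centre of the underside, z up. Two or three such carriers are present; the absent ones read None. Three fit side by side in the case, long sides along the case's x
- tape: bystander, to be left where it is: roll of yellow tape lying flat, 52 mm diameter, 20 mm high; origin at its underside's middle
- spool: bystander, to be left where it is: steel solder spool standing on end, 56 mm diameter, 50 mm high; origin at its underside's middle
- cleaner: bystander, to be left where it is: white plastic bottle, 52 mm diameter, 110 mm high; origin at its underside's middle
- brush: bystander, to be left where it is: small brush lying flat, along its own x; origin at its underside's middle
- loupe: bystander, to be left where it is: black eye loupe, 48 mm diameter, 45 mm high; origin at its underside's middle
- parts_tray: bystander, to be left where it is: open black tray with small compartments, 90 x 130 x 30 mm; origin at its underside's middle
- driver: bystander, to be left where it is: screwdriver lying flat, along its own x; origin at its underside's middle
Not all that is in view belongs to the job. Leave any pink or purple look-alike of the small_c alone.

How it is judged:
By the outcome, as a careful person would: the job done as asked, in the order asked, and still so for the second after the job is handed in, with the robot touching nothing.
Of small_a, small_b, small_c only 2 to 3 are there at a start; the rules pass over those that are not, and their reading is None.
At some moment in a run one of small_a, small_b, small_c, large may be knocked a few centimetres aside while the robot is not near it.
It also fails if it takes over 210 s, if anything falls off the work surface, if the arm or the gripper's body presses on something with over 40 N, if the wrist force passes 120 N, or if a joint passes its speed limit or range.

### The arm

A 7-joint arm with a two-finger parallel gripper is mounted at the origin on the work surface. World frame = base frame: x ahead of the robot, y to its left, z up, the work surface at z = 0. Lengths are in m, angles in rad, forces in N, time in s.
With the tool pointing down it reaches from about 0.4 to 0.9 m from the base axis. Payload 5.5 kg.
Tool frame: the origin (TCP) lies where the fingers leave the gripper's body, on its centre line; the fingertips stand 73 mm ahead of it and the grasp point (between the pads) lies 54 mm ahead of it; z points along the fingers, x is the direction in which the jaws open and shut, and the axes are right-handed (so a half turn about z gives the same grasp; the last joint's range is limited). The gripper opens to 85 mm and grips with 20 to 120 N. Pads are 22 mm wide; open, the fingers measure 114 mm over their backs; the gripper's body (76 mm by 85 mm) begins 54 mm behind the grasp point. The pads swing forward as they close: fully open they stand 13 mm farther back than shut.
Start: joints at [1.551, 0.501, -0.427, 1.55, 0.221, 1.138, -0.21], TCP at [0.181, -0.624, 0.304] pointing down, gripper open.
Joint ranges: [-2.88, 2.88], [-0.31, 2.03], [-1.54, 1.56], [0.2, 2.42], [-1.41, 4.55], [0.19, 2.02], [-2.57, 2.57]. Speed limits (rad/s): [2.57, 2.57, 3.14, 3.14, 3.14, 3.14, 3.14].

### API

Orientations are given as [roll, pitch, yaw] about the fixed x, y, z axes, in that order (R = Rz(yaw) Ry(pitch) Rx(roll)).
In Python, from rig import ctrl gives the robot as it stands. Calls block until the motion is done:
- ctrl.move_pose(position, orientation): joint-space move of the TCP to a pose.
- ctrl.move_straight(position, rate=0.15, frame=None): straight line of the TCP; frame=None keeps the orientation; rate is the mean speed in m/s.
- ctrl.goto_joints(angles): joint-space move.
- ctrl.ungrasp() and ctrl.clamp(): open the fingers fully, or close them until they stop; the grip force is fixed at half the most.
- ctrl.sleep(seconds).
- ctrl.ik(position, orientation): joint angles nearest the present ones, or None.
- ctrl.read_state(): the state.
- ctrl.read_camera(name): name is "side" or "top"; returns (picture, depth): 384x512x3 uint8, red, green, blue; 384x512 float32, m along the optical axis (not along the pixel's ray), 0 where there is no reading.
- ctrl.get_calibration(name): a dict with "camera_matrix" (3x3 intrinsics, pixels), "k1" (the pictures are not rectified: a ray, as slopes to the right and down, at radius r is drawn at 1 + k1 r^2 times it, then the intrinsics apply), "pose" (4x4, takes a point from camera to world coordinates). Camera axes: x right, y down, z forward; pixel columns grow to the right and rows downward; lengths in m; the calibration is good to about 2 mm. A picture is of the moment at which its call begins. get_calibration takes no time and is no camera call.
A pose or a line that the arm cannot do raises ctrl.Unreachable and nothing moves.
- ctrl.job_done(): hands the job in, once; it reports no verdict.
The state is a dict: "t": time; "joint_positions": joint angles; "joint_vel": joint speeds; "tau": joint torques, N m; "tool_pos": TCP position; "orientation": TCP orientation; "contact_force": force on the tool from outside, world axes, zero at the start; "ft_torque": the same for the moment, N m; "width": finger opening in m.
Only numpy, scipy, OpenCV 4.12 (cv2) and the standard library are available. Lean on these libraries where they do the work, as an engineer would, in place of code of your own. Each camera call takes 0.05 s, during which the arm holds its last target.

## Working session

There is one attempt and no reset: what is moved stays moved. The work goes in short steps, each a Python script; the robot and the scene stay as the last script left them, time stands still between calls to the robot, and variables do not carry over. Pictures are saved under pics/ and viewed, and the job is handed in when it is done.

```bash
ls; mkdir -p pics; python3 - <<'E'
from rig import ctrl
import cv2, numpy as np
s=ctrl.read_state(); print(s)
for n in ("side","top"):
    im,d=ctrl.read_camera(n); c=ctrl.get_calibration(n)
    print(n,c)
    cv2.imwrite(f"pics/{n}0.png",cv2.resize(im[:,:,::-1],(768,576),interpolation=cv2.INTER_CUBIC))
    np.savez(f"{n}0.npz",im=im,d=d)
E
```

```text
pics
{'t': 0.0, 'joint_positions': array([ 1.55119191,  0.50184768, -0.42675171,  1.55144925,  0.2208004 ,
        1.13829601, -0.21029047]), 'joint_vel': array([-5.68671406e-05,  7.26479674e-04, -6.13637950e-04,  1.04869635e-03,
       -3.60867304e-04,  8.19565429e-04,  2.53458075e-04]), 'tau': array([ 4.72409629e-04, -5.69510436e+01, -5.81620440e+00, -2.80939382e+01,
        1.05914025e-02,  1.18460975e-02, -2.52200709e-05]), 'tool_pos': array([ 0.18115908, -0.623671  ,  0.30285614]), 'orientation': array([-3.14154434e+00,  1.94723445e-03, -1.28796210e+00]), 'contact_force': array([0.26405332, 0.01109034, 0.16834522]), 'ft_torque': array([ 0.01017035, -0.00171124,  0.02796123]), 'width': 0.08530684267354481}
side {'camera_matrix': array([[466.42187806,   0.        , 256.61540599],
       [  0.        , 466.42187806, 195.81873577],
       [  0.        ,   0.        ,   1.        ]]), 'k1': -0.020747206220343987, 'pose': array([[-0.84741459, -0.39439555,  0.35544431, -0.05029282],
       [-0.53085309,  0.64091986, -0.55445174,  0.77177647],
       [-0.00913802, -0.6585392 , -0.75249094,  1.24545935],
       [ 0.        ,  0.        ,  0.        ,  1.        ]])}
top {'camera_matrix': array([[435.06749004,   0.        , 252.10197072],
       [  0.        , 435.06749004, 194.0138554 ],
       [  0.        ,   0.        ,   1.        ]]), 'k1': -0.04744829413792825, 'pose': array([[-2.41288870e-02, -9.85541582e-01,  1.67706847e-01,
         1.94208455e-01],
       [-9.99698374e-01,  2.45549072e-02,  4.66725105e-04,
        -5.30832329e-02],
       [-4.57800306e-03, -1.67645001e-01, -9.85836800e-01,
         1.79604408e+00],
       [ 0.00000000e+00,  0.00000000e+00,  0.00000000e+00,
         1.00000000e+00]])}
```

View pics/top0.png

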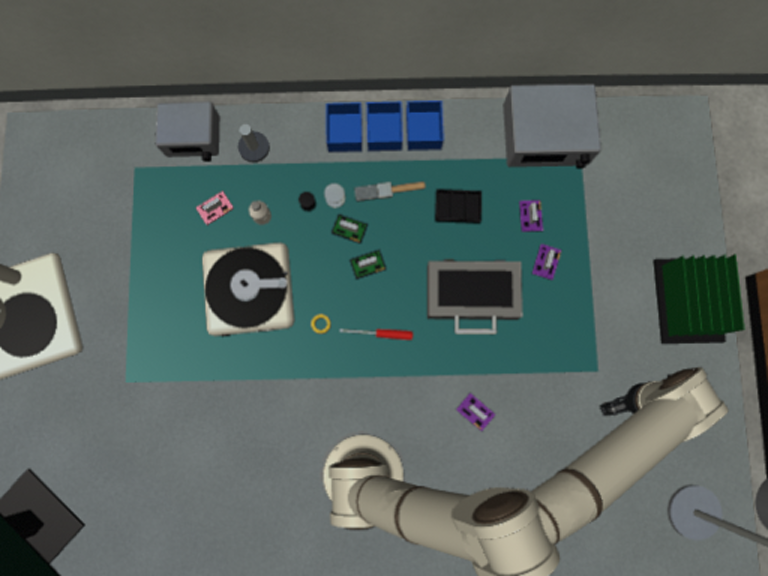

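View pics/side0.png

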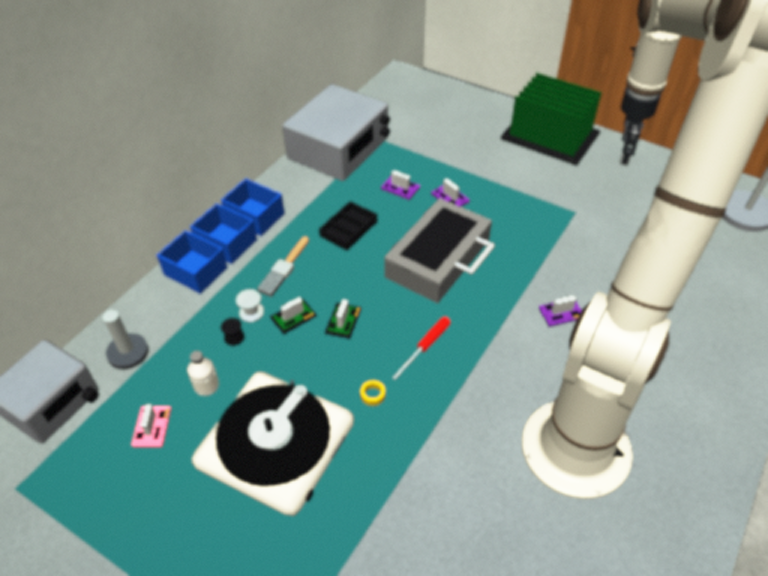

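Candidates for the small carriers (768-wide top picture): green boards at (350,228) and (368,263). The look-alikes are pink at (214,207) and purple at (532,215), (547,262) and (476,412). The description rules out pink and purple, so I choose the two green ones. I'll check that in a close crop and build the pixel-to-world helpers.

```bash
cat > h.py <<'E'
import cv2, numpy as np
from rig import ctrl
def cal(n):
    c=ctrl.get_calibration(n); return c["camera_matrix"],c["k1"],c["pose"]
def cloud(n,d):
    K,k1,T=cal(n); h,w=d.shape
    u,v=np.meshgrid(np.arange(w),np.arange(h))
    p=np.stack([u,v],-1).reshape(-1,1,2).astype(np.float64)
    q=cv2.undistortPoints(p,K,np.array([k1,0,0,0.])).reshape(h,w,2)
    P=np.dstack([q[...,0]*d,q[...,1]*d,d])
    W=P@T[:3,:3].T+T[:3,3]; W[d==0]=np.nan
    return W
def ray(n,uv,z):
    "world point where pixel ray meets height z"
    K,k1,T=cal(n)
    q=cv2.undistortPoints(np.array(uv,float).reshape(-1,1,2),K,np.array([k1,0,0,0.])).reshape(-1,2)
    D=np.c_[q,np.ones(len(q))]@T[:3,:3].T
    return T[:3,3]+D*((z-T[2,3])/D[:,2])[:,None]
def proj(n,P):
    K,k1,T=cal(n); P=np.atleast_2d(P)
    C=(P-T[:3,3])@T[:3,:3]
    q=C[:,:2]/C[:,2:]; r2=(q**2).sum(1,keepdims=True)
    q=q*(1+k1*r2); return q@K[:2,:2].T+K[:2,2]
def shot(n,name=None,crop=None,s=4):
    im,d=ctrl.read_camera(n)
    if name:
        a=im
        if crop: x0,y0,x1,y1=crop; a=im[y0:y1,x0:x1]
        else: s=1.5
        cv2.imwrite(f"pics/{name}.png",cv2.resize(a[:,:,::-1],None,fx=s,fy=s,interpolation=cv2.INTER_CUBIC))
    return im,d
E
python3 - <<'E'
from h import *
f=np.load("top0.npz");im,d=f["im"],f["d"]
cv2.imwrite("pics/topA.png",cv2.resize(im[105:255,120:380,::-1],None,fx=3,fy=3,interpolation=cv2.INTER_CUBIC))
f=np.load("side0.npz");im2,d2=f["im"],f["d"]
cv2.imwrite("pics/sideA.png",cv2.resize(im2[110:310,80:340,::-1],None,fx=3,fy=3,interpolation=cv2.INTER_CUBIC))
W=cloud("top",d)
for u,v in [(164,190),(177,190),(188,189),(233,152),(245,175),(320,193),(317,217),(146,190),(150,140)]:
    print(u,v,W[v,u].round(4),im[v,u])
E
```

```text
164 190 [0.5109 0.3008 0.0824] [81 83 85]
177 190 [0.5133 0.2521 0.0619] [154 159 163]
188 189 [0.5172 0.208  0.057 ] [136 144 147]
233 152 [0.6715 0.0229 0.0435] [88 86 81]
245 175 [ 0.5718 -0.025   0.0468] [125 127 130]
320 193 [ 0.484  -0.3247  0.0769] [24 23 25]
317 217 [ 0.3961 -0.3191  0.0015] [44 95 92]
146 190 [0.5181 0.3807 0.0532] [33 32 31]
150 140 [0.7435 0.3787 0.0084] [149 107  82]
```

View pics/topA.png

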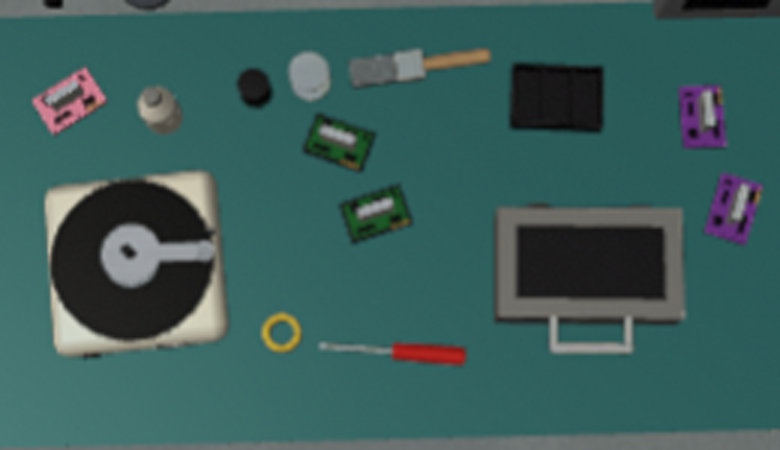

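View pics/sideA.png

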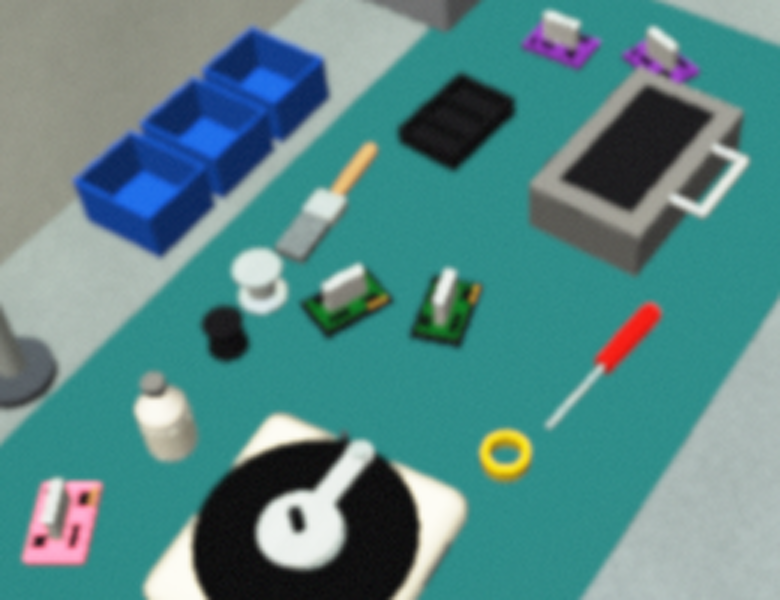

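```bash
cat > meas.py <<'E'
from h import *
def hullrect(n,mask,z):
    c,_=cv2.findContours(mask.astype(np.uint8),cv2.RETR_EXTERNAL,cv2.CHAIN_APPROX_NONE)
    c=max(c,key=cv2.contourArea).reshape(-1,2)
    P=ray(n,c,z)[:,:2]
    r=cv2.minAreaRect((P*1000).astype(np.float32))
    return r,P
def smalls(n,im,d,W=None):
    "green boards: list of (centre px, world xy, long-axis yaw)"
    hsv=cv2.cvtColor(im,cv2.COLOR_RGB2HSV)
    W=cloud(n,d) if W is None else W
    g=(hsv[...,0]>45)&(hsv[...,0]<75)&(hsv[...,1]>110)&(hsv[...,2]>40)
    g&=(W[...,0]>0.2)&(W[...,0]<1.0)&(np.abs(W[...,1])<0.75)
    g=cv2.morphologyEx(g.astype(np.uint8),cv2.MORPH_CLOSE,np.ones((7,7)))
    k,l,st,ce=cv2.connectedComponentsWithStats(g)
    out=[]
    for i in range(1,k):
        if st[i,4]<40: continue
        r,P=hullrect(n,l==i,0.010)
        (cx,cy),(w,h),a=r
        yaw=np.deg2rad(a if w>h else a+90)
        out.append((ce[i].round(1),np.array([cx,cy])/1000,((yaw+np.pi/2)%np.pi)-np.pi/2,(round(w),round(h))))
    return out
E
python3 - <<'E'
from meas import *
for n in("top","side"):
    f=np.load(n+"0.npz");im,d=f["im"],f["d"];W=cloud(n,d)
    print(n)
    for s in smalls(n,im,d,W): print(s)
    hsv=cv2.cvtColor(im,cv2.COLOR_RGB2HSV)
    reg=lambda x0,x1,y0,y1:(W[...,0]>x0)&(W[...,0]<x1)&(W[...,1]>y0)&(W[...,1]<y1)
    # tops
    m=reg(.3,.75,-.55,-.1)&(W[...,2]>.035)
    m=cv2.morphologyEx(m.astype(np.uint8),cv2.MORPH_OPEN,np.ones((7,7)))
    print("case lid",hullrect(n,m,.072)[0])
    # bar : bright
    b=reg(.3,.47,-.5,-.15)&(im.min(2)>110)
    ys,xs=np.nonzero(b); P=ray(n,np.c_[xs,ys],.074); print("bar",len(xs),P[:,:2].min(0),P[:,:2].max(0),np.median(P,0))
    # black plate
    pl=reg(.35,.68,.12,.48)&(im.max(2)<70)
    r,P=hullrect(n,cv2.morphologyEx(pl.astype(np.uint8),cv2.MORPH_CLOSE,np.ones((3,3))),.053)
    (c,rad)=cv2.minEnclosingCircle((P*1000).astype(np.float32)); print("plate",r,c,rad)
    st=reg(.3,.7,.08,.52)&(W[...,2]>.03)
    print("station",hullrect(n,cv2.morphologyEx(st.astype(np.uint8),cv2.MORPH_OPEN,np.ones((5,5))),.049)[0])
    m=reg(.4,.62,.15,.4)&(im.min(2)>115)&(W[...,2]>.03)
    m=cv2.morphologyEx(m.astype(np.uint8),cv2.MORPH_OPEN,np.ones((3,3)))
    k,l,stt,ce=cv2.connectedComponentsWithStats(m)
    for i in range(1,k): print("bright",stt[i],ce[i],ray(n,ce[i],.0595)[0])
    # knob: dark within disc
E
```

```text
top
(array([232.5, 151.7]), array([0.68069427, 0.02642121]), np.float64(1.2138539111560123), (84, 54))
(array([244.7, 175.5]), array([ 0.57745471, -0.02378411]), np.float64(-1.2680118885048364), (53, 83))
case lid ((489.83306884765625, -310.59564208984375), (245.4955291748047, 155.23391723632812), 88.5516586303711)
bar 159 [ 0.36673578 -0.42997716] [ 0.41740362 -0.25203359] [ 0.37860446 -0.30395265  0.074     ]
plate ((512.3295288085938, 308.028076171875), (213.8555145263672, 214.9751434326172), 44.73382568359375) (514.8220825195312, 307.90411376953125) 112.12734985351562
station ((507.9172668457031, 304.54779052734375), (234.51409912109375, 237.8208465576172), 4.642367839813232)
bright [143 167   7   6  33] [145.48484848 169.03030303] [0.60455051 0.38286327 0.0595    ]
bright [178 166  12   9  76] [184.64473684 169.15789474] [0.5997694  0.22152617 0.0595    ]
bright [154 180  38  20 380] [167.86578947 189.22105263] [0.51792466 0.2897764  0.0595    ]
bright [174 199  20  20 199] [186.47236181 211.15075377] [0.42618928 0.21378921 0.0595    ]
bright [141 211  12   8  67] [145.59701493 
[... 491 characters left out ...]
9.1086120605469), (212.30975341796875, 213.94073486328125), 40.95062255859375) (509.732421875, 305.90093994140625) 111.18607330322266
station ((503.132080078125, 312.5173645019531), (243.1783905029297, 247.5714874267578), 5.756587982177734)
bright [164 249  24  12 153] [175.49673203 254.31372549] [0.59486158 0.22887904 0.0595    ]
bright [165 257  39  43 766] [183.39425587 281.64751958] [0.51520229 0.29198469 0.0595    ]
bright [215 268  20  28 318] [224.27044025 279.67924528] [0.41748205 0.22361136 0.0595    ]
bright [135 287   9  13  86] [139.91860465 293.38372093] [0.59759412 0.38862003 0.0595    ]
bright [182 317  21  15 148] [192.76351351 324.25      ] [0.41099529 0.38429761 0.0595    ]
```

```bash
cat > ov.py <<'E'
from meas import *
def R2(a): return np.array([[np.cos(a),-np.sin(a)],[np.sin(a),np.cos(a)]])
def T(xy,yaw,pts): 
    p=np.array(pts,float); return np.c_[p[:,:2]@R2(yaw).T+xy,p[:,2]]
def rect(a,b,z): return [(-a/2,-b/2,z),(a/2,-b/2,z),(a/2,b/2,z),(-a/2,b/2,z)]
def circ(r,z,c=(0,0)): t=np.linspace(0,2*np.pi,40); return np.c_[c[0]+r*np.cos(t),c[1]+r*np.sin(t),0*t+z]
def overlay(n,im,polys,crop,s,name):
    x0,y0,x1,y1=crop
    a=cv2.resize(im[y0:y1,x0:x1,::-1],None,fx=s,fy=s,interpolation=cv2.INTER_CUBIC)
    for P,col in polys:
        q=(proj(n,P)-[x0,y0]+0.5)*s-0.5
        cv2.polylines(a,[(q*8).round().astype(np.int32)],True,col,1,cv2.LINE_AA,3)
    cv2.imwrite(f"pics/{name}.png",a)
E
cat > model.py <<'E'
from ov import *
ST=np.array([.510,.307]);STY=0.085
CA=np.array([.490,-.311]);CAY=-0.025
def polys():
    G=(0,255,0);Rr=(0,0,255);Y=(0,255,255);M=(255,0,255)
    return [(T(ST,STY,rect(.24,.24,.049)),Rr),(T(ST,STY,circ(.112,.053)),Y),(T(ST,STY,circ(.040,.0595)),G),(T(ST,STY,circ(.008,.0895)),M),(T(ST,STY,circ(.006,.0605,(0,-.1))),M),
     (T(CA,CAY,rect(.15,.25,.072)),Rr),(T(CA,CAY,[(-.115,-.05,.068),(-.115,.05,.068)]),Y),(T(CA,CAY,rect(.15,.25,0)),G)]
E
python3 - <<'E'
from model import *
print(ray("top",(163,189),.08))
for n,c in(("top",(125,150,365,240)),("side",(110,120,350,330))):
    im=np.load(n+"0.npz")["im"]; overlay(n,im,polys(),c,3.3 if n=="top" else 2.8,n+"ov")
E
```

```text
[[0.51550165 0.30538495 0.08      ]]
```

View pics/topov.png

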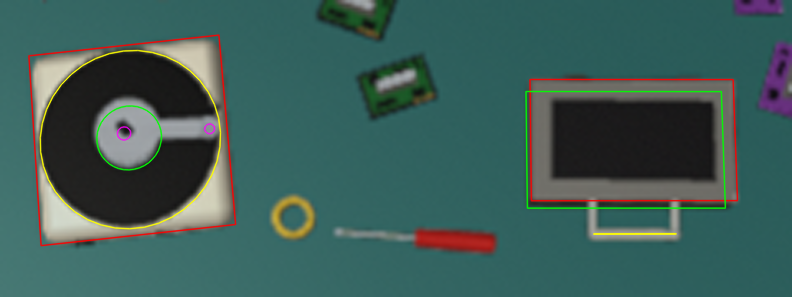

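View pics/sideov.png

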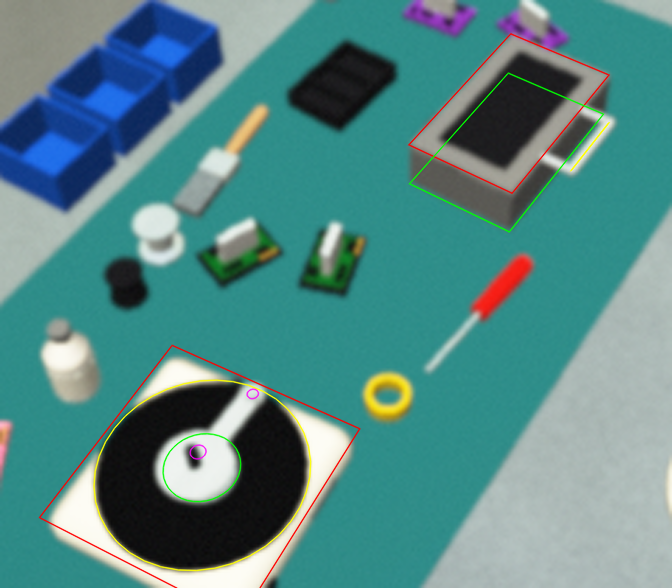

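Only two carriers are green, and each is a green board on a black plate with an aluminium fin. In the top view they sit at (233,152) and (245,175) in original pixels. The knob is at about (163,189) and the bar handle at about (317,220). Next I'll check reachability for the cover arc and the lid arc.

```bash
cat > plan.py <<'E'
from model import *
from scipy.spatial.transform import Rotation as Ro
GR=.054
def down(xy,zg,yaw): return [xy[0],xy[1],zg+GR],[np.pi,0,yaw]
PIN=np.array([.5185,.2080]); K0=np.array([.515,.309])
a0=np.arctan2(*(K0-PIN)[::-1])
def knob(th,zg=.0815,off=0):
    a=a0-th; xy=PIN+.1*np.array([np.cos(a),np.sin(a)])
    return down(xy,zg,a-np.pi/2+off)
def lidpose(th,alpha,back=0,flip=1):
    "tool on bar at lid angle th, tool tilted alpha below horizontal, pointing to case +x"
    bx=.075-.19*np.cos(th); bz=.064+.19*np.sin(th)
    # bar 4 mm above hinge line in lid frame
    bx+=.004*np.sin(th); bz+=.004*np.cos(th)
    z=np.array([np.cos(alpha),0,-np.sin(alpha)]); x=flip*np.array([np.sin(alpha),0,np.cos(alpha)])
    M=np.c_[x,np.cross(z,x),z]
    C=Ro.from_euler('z',CAY).as_matrix()
    p=np.array([bx,0,bz])-z*(GR+back)
    p=C@p+[CA[0],CA[1],0]
    return list(p),list(Ro.from_matrix(C@M).as_euler('xyz'))
E
python3 - <<'E'
from plan import *
for off in (0,np.pi/2,np.pi):
    print("knob",off)
    for th in np.linspace(0,1.9,5):
        q=ctrl.ik(*knob(th,off=off)); print(th, None if q is None else np.round(q,2))
for fl in(1,-1):
  for al in (.5,.8,1.1):
    print("lid",fl,al,[None if (q:=ctrl.ik(*lidpose(t,al,flip=fl))) is None else np.round(q,2).tolist() for t in(0,.6,1.2,1.8)], ctrl.ik(*lidpose(0,al,back=.1,flip=fl)) is not None)
E
```

```text
knob 0
0.0 [ 0.25  1.08 -1.31  1.78  1.12  1.24 -1.35]
0.475 [ 0.02  0.79 -0.79  1.69  0.67  0.95 -1.47]
0.95 [ 0.09  0.84 -0.83  1.64  0.71  0.99 -1.89]
1.4249999999999998 [ 0.14  0.82 -0.79  1.64  0.67  0.98 -2.27]
1.9 [ 0.1   0.73 -0.59  1.69  0.5   0.88 -2.57]
knob 1.5707963267948966
0.0 [ 0.1   0.83 -0.97  1.78  0.82  0.99  0.4 ]
0.475 [ 0.09  0.85 -0.92  1.69  0.79  1.01  0.02]
0.95 [ 0.14  0.88 -0.92  1.64  0.8   1.04 -0.38]
1.4249999999999998 [ 0.22  0.89 -0.93  1.63  0.81  1.05 -0.78]
1.9 [ 0.27  0.83 -0.87  1.68  0.74  0.99 -1.17]
knob 3.141592653589793
0.0 [ 0.25  1.08 -1.31  1.78  1.12  1.24  1.79]
0.475 [ 0.26  1.12 -1.31  1.69  1.14  1.28  1.4 ]
0.95 [ 0.3   1.15 -1.31  1.63  1.15  1.31  1.01]
1.4249999999999998 [ 0.11  0.8  -0.74  1.64  0.63  0.96  0.9 ]
1.9 [ 0.19  0.78 -0.75  1.68  0.63  0.94  0.48]
lid 1 0.5 [None, None, [-0.14, 0.87, 1.36, 2.4, 4.21, 1.6, 2.33], [1.72, 0.87, -1.3, 2.17, 2.89, 0.21, -1.94]] False
lid 1 0.8 [None, [1.92, 0.47, -1.07, 2.37, -1.31, 0.21, 2.24], [1.7, 0.34, -1.02, 2.22, -0.97, 0.27, 1.65], [1.62, 0.71, -1.3, 2.03, 1.04, 0.3, -0.29]] False
lid 1 1.1 [[1.8, 0.73, -1.1, 2.33, 1.24, 0.29, -0.27], [1.64, 0.32, -0.94, 2.23, -0.16, 0.36, 0.89], [1.46, 0.31, -0.91, 2.04, -0.04, 0.52, 0.63], [1.34, 0.56, -1.05, 1.82, 0.5, 0.62, 0.09]] True
lid -1 0.5 [None, None, [1.99, 0.77, -1.31, 2.34, 3.87, 0.19, 0.28], [1.72, 0.87, -1.3, 2.17, 2.89, 0.21, 1.2]] False
lid -1 0.8 [None, [1.84, 0.42, -0.97, 2.37, -1.41, 0.27, -0.83], [1.41, 0.25, -0.67, 2.22, -1.22, 0.38, -1.28], [1.16, 0.38, -0.62, 2.04, -0.97, 0.25, -1.64]] False
lid -1 1.1 [[1.05, 0.42, -0.2, 2.35, -1.35, 0.27, -0.99], [1.21, 0.22, -0.45, 2.24, -0.59, 0.41, -1.86], [1.02, 0.21, -0.39, 2.05, -0.37, 0.54, -2.23], [0.78, 0.35, -0.29, 1.84, -0.24, 0.56, -2.46]] True
```

```bash
cat >> plan.py <<'E'
def st():
    s=ctrl.read_state(); print("t %.1f"%s["t"],"p",s["tool_pos"].round(4),"o",s["orientation"].round(3),"F",s["contact_force"].round(1),"w %.4f"%s["width"],"q",s["joint_positions"].round(2)); return s
E
python3 - <<'E'
from plan import *
p,o=knob(0,off=np.pi); p[2]=.30
ctrl.move_pose(p,o); st()
im,d=shot("top","k1",(120,105,380,255),3)
p,o=knob(0,off=np.pi)
ctrl.move_straight([p[0],p[1],.20],rate=.2)
shot("side","k1s",(110,180,310,330),3.5)
st()
E
```

```text
t 3.5 p [0.5156 0.3071 0.2998] o [-3.141 -0.    -3.109] F [ 0.5  1.  -0.9] w 0.0856 q [ 0.27  0.76 -1.3   1.67  0.75  1.31  2.  ]
t 4.3 p [0.5155 0.3088 0.2015] o [ 3.140e+00  2.000e-03 -3.107e+00] F [ 0.3 -0.3  0.2] w 0.0853 q [ 0.22  0.85 -1.2   1.75  0.87  1.17  1.93]
```

View pics/k1s.png

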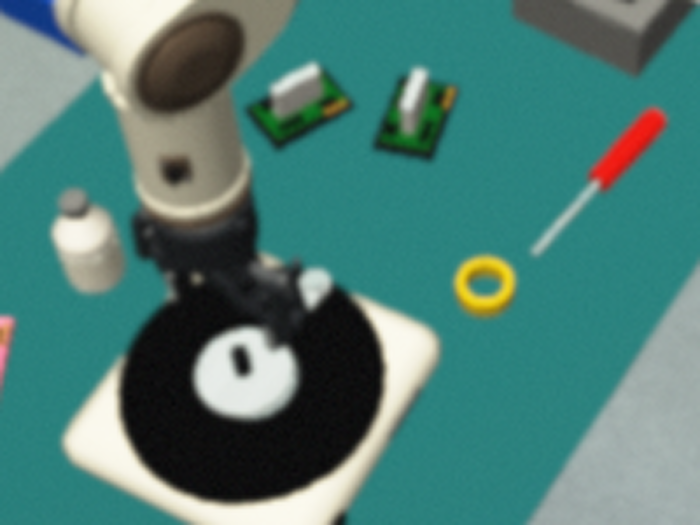

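View pics/k1.png

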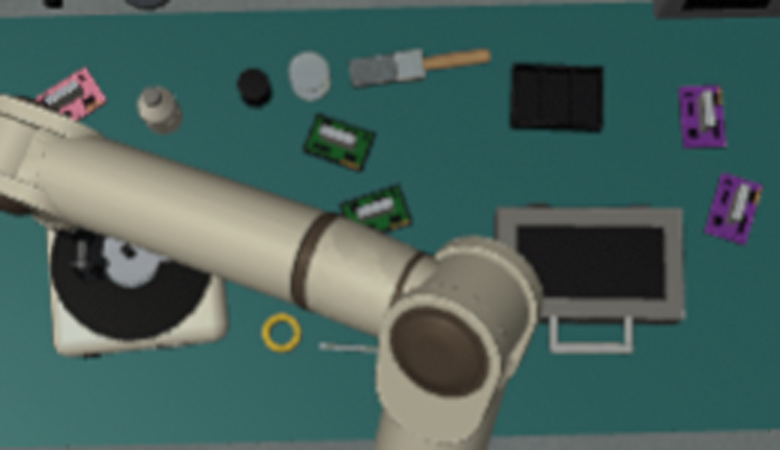

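```bash
python3 - <<'E'
from plan import *
im,d=ctrl.read_camera("top")
W=cloud("top",d)
for v in range(195,235,8): print([W[v,u].round(2).tolist() for u in range(225,290,16)])
print((proj("top",[[.5155,.307,.30-.07],[.5155,.3085,.13],[.515,.309,.0895]])-[120,105])*3, (proj("side",[[.5155,.3088,.13],[.515,.309,.0895]])-[110,180])*3.5)
E
```

```text
[[0.39, 0.02, 0.66], [0.38, -0.02, 0.69], [0.37, -0.06, 0.74], [0.37, -0.1, 0.75], [0.38, -0.15, 0.69]]
[[0.47, 0.06, -0.01], [0.36, -0.02, 0.67], [0.35, -0.06, 0.73], [0.35, -0.1, 0.74], [0.36, -0.15, 0.68]]
[[0.43, 0.06, 0.0], [0.43, -0.0, 0.01], [0.33, -0.06, 0.72], [0.33, -0.1, 0.73], [0.34, -0.15, 0.65]]
[[0.4, 0.06, 0.0], [0.4, -0.0, -0.01], [0.32, -0.06, 0.7], [0.31, -0.1, 0.72], [0.39, -0.2, 0.01]]
[[0.36, 0.06, 0.0], [0.36, -0.0, 0.0], [0.3, -0.06, 0.68], [0.29, -0.1, 0.7], [0.36, -0.2, -0.0]]
[[102.51929359 230.15919044]
 [118.71260785 245.19059816]
 [124.8281875  251.16188398]] [[232.22190197 325.23759139]
 [239.47978055 352.23616764]]
```

```bash
python3 - <<'E'
from plan import *
p,o=knob(0,off=np.pi)
ctrl.move_straight(p,rate=.12); st()
ctrl.clamp(); s=st()
for th in np.arange(.16,1.77,.16):
    p,o=knob(th,off=np.pi)
    ctrl.move_straight(p,rate=.12,frame=o)
    s=ctrl.read_state(); print(round(th,2),s["contact_force"].round(1),(s["tool_pos"]-p).round(4),round(s["width"],4))
st()
shot("side","k2s",(110,130,310,330),3)
E
```

```text
t 5.0 p [0.5149 0.3083 0.1355] o [ 3.141 -0.    -3.107] F [-0.6 -0.6  0.5] w 0.0855 q [ 0.18  0.93 -1.12  1.78  0.95  1.08  1.88]
t 5.7 p [0.5152 0.308  0.1359] o [-3.142e+00  1.000e-03 -3.107e+00] F [-0.4 -1.7  3.5] w 0.0144 q [ 0.18  0.93 -1.12  1.78  0.95  1.09  1.88]
0.16 [-0.8 -3.3  6. ] [ 0.0004 -0.0002  0.0004] 0.0141
0.32 [-0.5 -2.3  6.2] [-0.0002 -0.0003  0.0004] 0.0142
0.48 [-1.2 -4.6  6.7] [-0.0004 -0.0004  0.0004] 0.0143
0.64 [-1.8 -3.9  7.9] [-0.0005 -0.0004  0.0004] 0.0143
0.8 [-2.9 -3.4  7.2] [-0.0008 -0.0004  0.0004] 0.014
0.96 [-2.1 -2.4  6.8] [-0.001  -0.0003  0.0004] 0.0144
1.12 [-3.  -1.8  8.2] [-0.0012 -0.0002  0.0004] 0.0144
1.28 [-2.7 -1.4  7.5] [-0.0014 -0.0001  0.0003] 0.0142
1.44 [-4.  -1.1  6.6] [-0.0015  0.0001  0.0004] 0.0142
1.6 [-3.  -1.7  7.4] [-0.0015  0.0003  0.0003] 0.0144
1.76 [-2.8 -1.   6.3] [-0.0015  0.0005  0.0003] 0.0137
t 9.1 p [0.6158 0.1931 0.1358] o [-3.140e+00  1.000e-03  1.422e+00] F [-2.8 -1.   6.3] w 0.0137 q [ 0.19  0.8  -0.78  1.67  0.66  0.96  0.59]
```

View pics/k2s.png

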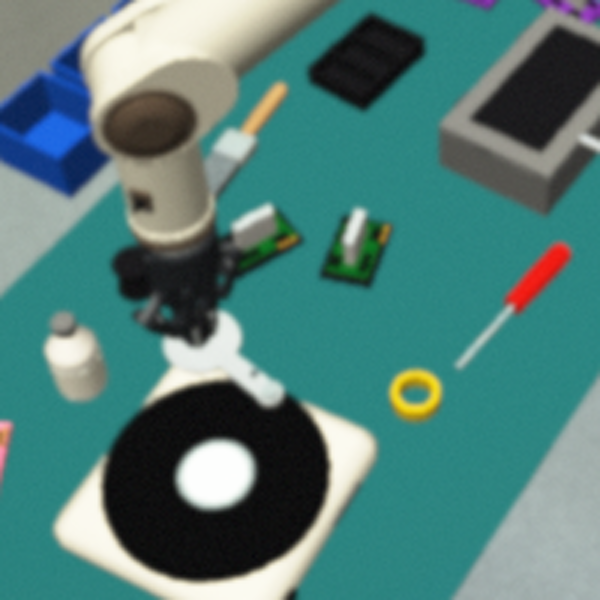

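The cover is gripped and swung most of the way. The window is free, at crop pixel (216,473). Now I'll step it up to its stop while watching the force.

```bash
python3 - <<'E'
from plan import *
b=ctrl.read_state()["contact_force"]
for th in np.arange(1.80,2.08,.03):
    p,o=knob(th,off=np.pi)
    ctrl.move_straight(p,rate=.06,frame=o)
    s=ctrl.read_state(); f=s["contact_force"]; print(round(th,2),f.round(1),(s["tool_pos"]-p).round(4))
    if np.linalg.norm((f-b)[:2])>14: break
ctrl.ungrasp(); st()
p=ctrl.read_state()["tool_pos"]
ctrl.move_straight([p[0],p[1],.32],rate=.25)
im,d=shot("top","k3",(120,105,380,255),3); np.savez("top1.npz",im=im,d=d)
im,d=shot("side","k3s",(110,130,310,330),3); np.savez("side1.npz",im=im,d=d)
E
```

```text
1.8 [-2.5 -1.9  6.9] [-0.0015  0.0009  0.0004]
1.83 [-1.9 -0.5  7.6] [-0.0015  0.0009  0.0003]
1.86 [-2.6 -1.5  7.4] [-0.0014  0.001   0.0003]
1.89 [-1.8  4.2  6. ] [-0.0011  0.0023  0.0004]
1.92 [1.3 8.7 0.4] [-0.0004  0.0048  0.0005]
1.95 [ 4.5 15.5 -3.5] [-0.0002  0.0075  0.0005]
t 11.3 p [0.6127 0.174  0.1355] o [3.141 0.    1.226] F [ 0.5  0.7 -0.3] w 0.0856 q [ 0.2   0.77 -0.74  1.69  0.63  0.93  0.44]
```

View pics/k3s.png

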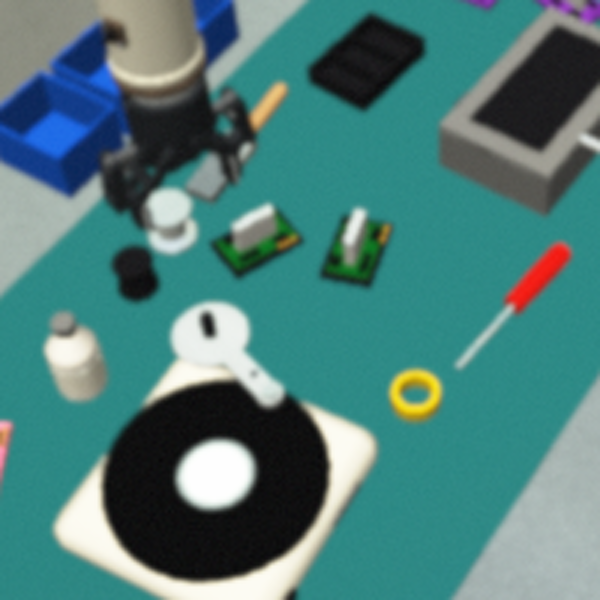

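View pics/k3.png

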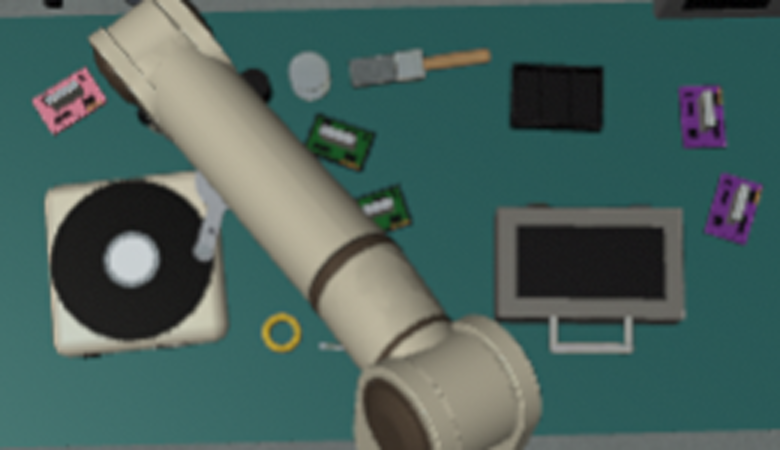

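```bash
python3 - <<'E'
from plan import *
for n,w in(("top",None),("side",None)):
    f=np.load(n+"1.npz");im,d=f["im"],f["d"];W=cloud(n,d)
    m=(abs(W[...,0]-.51)<.05)&(abs(W[...,1]-.307)<.05)&(im.min(2)>(120))
    ys,xs=np.nonzero(m); print(n,len(xs),ray(n,(xs.mean(),ys.mean()),.053))
for fl in (1,-1):
  for al in (1.0,1.1,1.2):
    for th,b in((0,.12),(0,.008),(.6,.008),(1.2,.008),(1.8,.008)):
        q=ctrl.ik(*lidpose(th,al,back=b,flip=fl)); print(fl,al,th,b,None if q is None else np.round(q,2))
E
```

```text
top 226 [[0.51214263 0.30930476 0.053     ]]
side 474 [[0.51062544 0.30823891 0.053     ]]
1 1.0 0 0.12 [ 1.24  0.14 -0.16  2.42 -1.06  0.55  1.99]
1 1.0 0 0.008 [ 2.01  0.97 -1.31  2.37  1.55  0.44 -0.42]
1 1.0 0.6 0.008 [ 1.4   0.22 -0.57  2.29 -0.87  0.39  1.6 ]
1 1.0 1.2 0.008 [ 1.4   0.23 -0.76  2.11 -0.44  0.44  1.02]
1 1.0 1.8 0.008 [ 1.21  0.4  -0.77  1.9   0.01  0.43  0.52]
1 1.1 0 0.12 [ 1.22  0.12 -0.24  2.36 -0.78  0.52  1.62]
1 1.1 0 0.008 [ 1.81  0.7  -1.1   2.33  1.14  0.27 -0.18]
1 1.1 0.6 0.008 [ 1.48  0.25 -0.74  2.24 -0.4   0.4   1.11]
1 1.1 1.2 0.008 [ 1.29  0.24 -0.69  2.04 -0.23  0.54  0.79]
1 1.1 1.8 0.008 [ 1.14  0.42 -0.74  1.83  0.13  0.57  0.39]
1 1.2 0 0.12 [ 1.47  0.14 -0.61  2.29 -0.4   0.52  1.18]
1 1.2 0 0.008 [ 1.42  0.47 -0.68  2.29  0.13  0.21  0.68]
1 1.2 0.6 0.008 [ 1.39  0.25 -0.7   2.18 -0.16  0.49  0.84]
1 1.2 1.2 0.008 [ 1.22  0.26 -0.68  1.97 -0.05  0.65  0.6 ]
1 1.2 1.8 0.008 [ 1.09  0.45 -0.73  1.75  0.22  0.71  0.29]
-1 1.0 0 0.12 [ 1.29  0.14 -0.21  2.42 -1.05  0.54 -1.16]
-1 1.0 0 0.008 [ 0.02  0.81  1.13  2.42  4.49  1.14 -0.71]
-1 1.0 0.6 0.008 [ 0.06  0.27  0.91  2.33 -1.28  0.67 -1.19]
-1 1.0 1.2 0.008 [-0.26  0.31  1.14  2.15 -1.13  0.75 -1.54]
-1 1.0 1.8 0.008 [-0.28  0.54  1.13  1.95 -1.26  0.86 -1.64]
-1 1.1 0 0.12 [ 0.15  0.15  0.91  2.39 -0.98  0.63 -1.33]
-1 1.1 0 0.008 [ 1.06  0.4  -0.2   2.35 -1.29  0.28 -1.05]
-1 1.1 0.6 0.008 [ 0.01  0.26  0.91  2.28 -1.05  0.64 -1.44]
-1 1.1 1.2 0.008 [-0.41  0.5   1.37  2.09 -1.14  0.94 -1.59]
-1 1.1 1.8 0.008 [-0.38  0.74  1.36  1.88 -1.29  1.09 -1.71]
-1 1.2 0 0.12 [-0.14  0.21  1.15  2.33 -0.84  0.68 -1.53]
-1 1.2 0 0.008 [ 0.42  0.41  0.45  2.32 -1.23  0.47 -1.21]
-1 1.2 0.6 0.008 [-0.21  0.36  1.14  2.23 -0.98  0.75 -1.56]
-1 1.2 1.2 0.008 [-0.41  0.54  1.37  2.02 -1.02  0.99 -1.72]
-1 1.2 1.8 0.008 [-0.37  0.77  1.36  1.8  -1.18  1.14 -1.82]
```

```bash
sed -i 's/^ST=.*/ST=np.array([.5113,.3087]);STY=0.085/' model.py
python3 - <<'E'
from plan import *
ctrl.move_pose(*lidpose(0,1.2,back=.12)); st()
p,o=lidpose(0,1.2,back=.05)
try:
    ctrl.move_straight(p,rate=.12)
except ctrl.Unreachable as e: print("unreach",e)
st()
shot("side","l1s",(230,90,400,240),4)
shot("top","l1",(230,140,400,260),4)
E
```

```text
t 14.3 p [ 0.313  -0.3062  0.2305] o [ 3.141 -0.371 -0.023] F [ 0.2  1.1 -0.1] w 0.0856 q [ 1.47  0.15 -0.61  2.29 -0.4   0.52  1.18]
t 15.1 p [ 0.3377 -0.307   0.1651] o [-3.141 -0.371 -0.024] F [0.4 0.2 0.4] w 0.0851 q [ 1.36  0.32 -0.57  2.3  -0.31  0.32  1.09]
```

View pics/l1s.png

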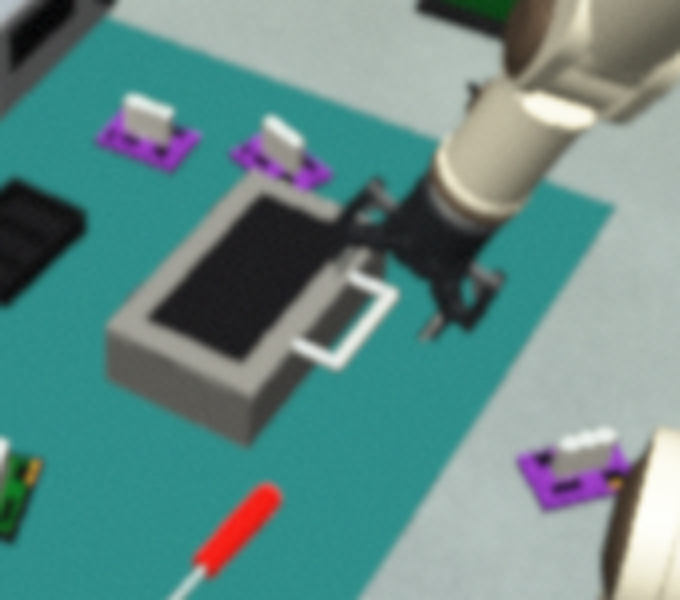

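View pics/l1.png

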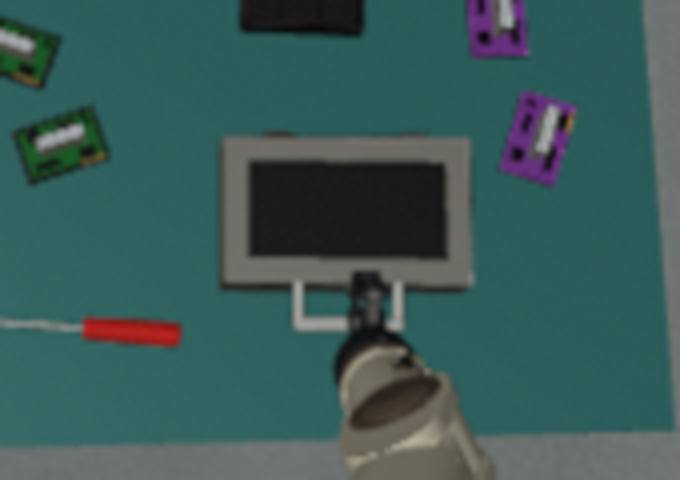

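```bash
python3 - <<'E'
from plan import *
for b in (.03,.02,.012,.008):
    p,o=lidpose(0,1.2,back=b)
    try: ctrl.move_straight(p,rate=.08); print(b,(s:=ctrl.read_state())["contact_force"].round(1),s["joint_positions"].round(2))
    except ctrl.Unreachable as e: print(b,"unreach",e); break
st()
E
```

```text
0.03 [-1.1  0.  -0.5] [ 1.32  0.37 -0.54  2.3  -0.29  0.27  1.07]
0.02 [ 0.6 -0.1 -0.5] [ 1.3   0.4  -0.53  2.3  -0.28  0.24  1.07]
0.012 [ 0.7 -0.1 -0.6] [ 1.28  0.42 -0.52  2.3  -0.28  0.22  1.07]
0.008 [ 0.8  0.6 -0.9] [ 1.27  0.43 -0.51  2.3  -0.28  0.21  1.07]
t 16.4 p [ 0.3526 -0.3075  0.1257] o [-3.141 -0.371 -0.025] F [ 0.8  0.6 -0.9] w 0.0856 q [ 1.27  0.43 -0.51  2.3  -0.28  0.21  1.07]
```

```bash
python3 - <<'E'
from plan import *
ctrl.clamp(); s=st()
for th in (.06,.12,.24,.4):
    p,o=lidpose(th,1.2,back=.008)
    ctrl.move_straight(p,rate=.08)
    s=ctrl.read_state(); print(th,s["contact_force"].round(1),(s["tool_pos"]-p).round(4),round(s["width"],4))
    if np.linalg.norm(s["contact_force"])>40: break
shot("side","l2s",(230,60,430,240),4)
E
```

```text
t 17.0 p [ 0.3502 -0.3075  0.1251] o [-3.14  -0.368 -0.027] F [-8.3 -1.4  4.4] w 0.0096 q [ 1.27  0.43 -0.51  2.3  -0.28  0.21  1.07]
0.06 [-5.1 -2.1 -1.9] [-0.0024  0.0001 -0.0008] 0.0095
0.12 [-8.  -1.8 -0.5] [-0.0026  0.     -0.0009] 0.0095
0.24 [-8.3 -2.3 -0.4] [-0.0031  0.     -0.0011] 0.0095
0.4 [-12.7  -1.5   3.2] [-0.004  -0.0001 -0.0014] 0.0098
```

View pics/l2s.png

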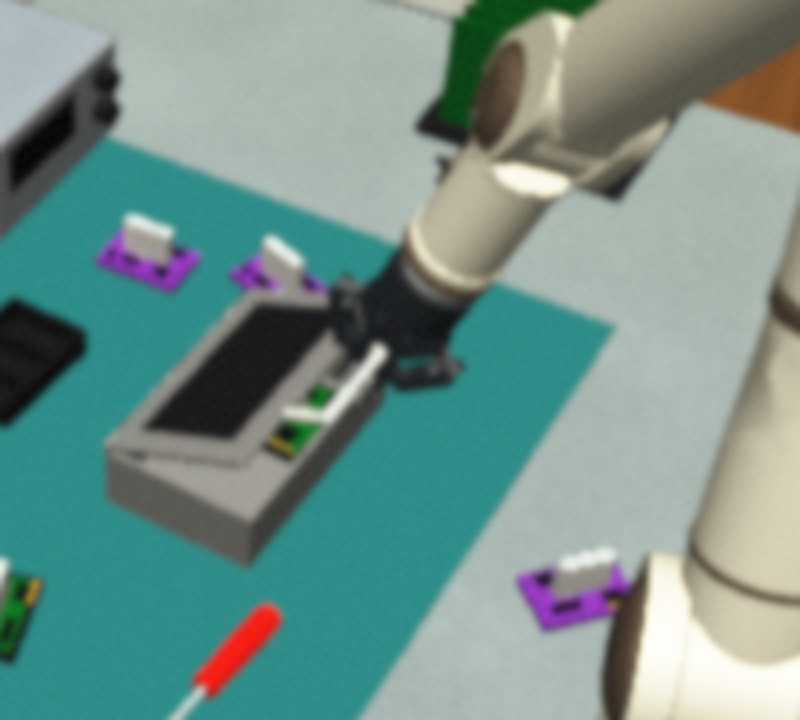

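The lid is rising in the grip at crop pixel (385,350). The offsets suggest the case sits about 3 mm closer in x than I estimated. I'll correct for that and continue the arc.

```bash
sed -i 's/^CA=.*/CA=np.array([.4865,-.311]);CAY=-0.025/' model.py
python3 - <<'E'
from plan import *
for th in np.arange(.52,1.73,.12):
    p,o=lidpose(th,1.2,back=.008)
    ctrl.move_straight(p,rate=.1)
    s=ctrl.read_state(); f=s["contact_force"]; print(round(th,2),f.round(1),(s["tool_pos"]-p).round(4),round(s["width"],4))
    if np.linalg.norm(f)>35: break
shot("side","l3s",(200,20,430,200),3.4)
E
```

```text
0.52 [-4.9 -1.8 -0.3] [-0.0012 -0.0001 -0.0004] 0.0094
0.64 [-14.3   0.2   8.6] [-0.0024 -0.0002 -0.0007] 0.0095
0.76 [-13.4   0.1  10.2] [-0.0018 -0.0005 -0.0001] 0.0097
0.88 [-10.8   0.    9.8] [-0.0007 -0.0006  0.0005] 0.0096
1.0 [-5.4 -1.8  5.5] [ 0.0001 -0.0008  0.0004] 0.0096
1.12 [-0.8 -4.8 -0.9] [ 0.0001 -0.0008 -0.0002] 0.0096
1.24 [-1.2 -7.  -4.5] [-0.0005 -0.0011 -0.001 ] 0.0098
1.36 [-2.1 -5.   0.3] [-0.0002 -0.0013 -0.0002] 0.0095
1.48 [-2.3 -5.6  0.3] [-0.0006 -0.0014 -0.0007] 0.0093
1.6 [-3.3 -6.4 -1.2] [-0.0009 -0.0017 -0.0011] 0.0095
1.72 [-2.  -6.6 -1.6] [-0.0011 -0.0018 -0.0013] 0.0091
```

View pics/l3s.png

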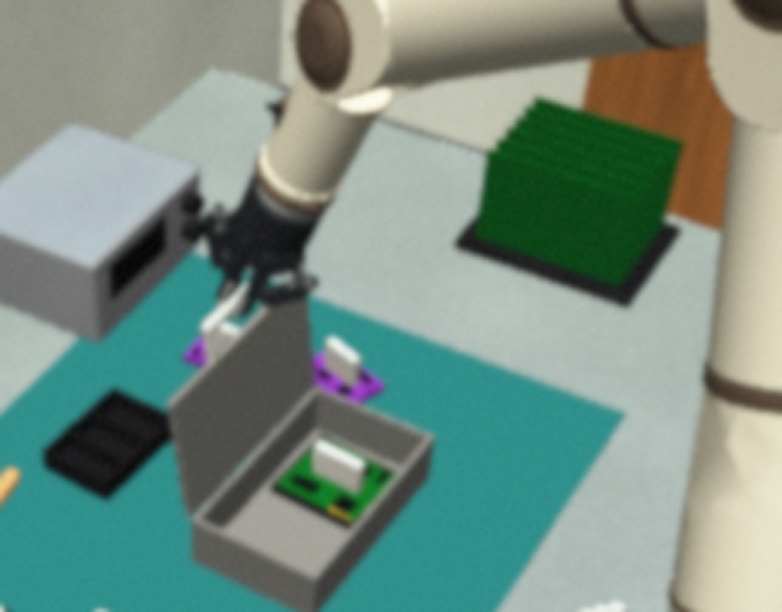

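```bash
sed -i 's/CAY=-0.025/CAY=-0.031/' model.py
python3 - <<'E'
from plan import *
for th in np.arange(1.75,1.85,.03):
    p,o=lidpose(th,1.2,back=.008)
    ctrl.move_straight(p,rate=.06)
    s=ctrl.read_state(); f=s["contact_force"]; print(round(th,2),f.round(1),(s["tool_pos"]-p).round(4))
    if np.linalg.norm(f)>15: break
ctrl.ungrasp(); s=st()
np.save("lidopen.npy",np.r_[s["tool_pos"],s["orientation"],s["joint_positions"]])
z=Ro.from_euler('xyz',s["orientation"]).as_matrix()[:,2]
ctrl.move_straight(list(s["tool_pos"]-z*.10),rate=.15)
p=ctrl.read_state()["tool_pos"]; ctrl.move_straight([p[0]-.2,p[1]+.12,p[2]],rate=.25); st()
for n in("top","side"):
    im,d=shot(n,"m1"+n); np.savez(n+"2.npz",im=im,d=d)
E
```

```text
1.75 [-0.4 -5.4 -2.7] [-0.0005 -0.0013 -0.0009]
1.78 [-1.1 -6.8 -1.5] [-0.0004 -0.0013 -0.0009]
1.81 [-2.7 -5.  -1. ] [-0.0008 -0.0013 -0.0007]
1.84 [-32.5   2.4  27.7] [-0.0052 -0.0013  0.0008]
t 24.5 p [ 0.5935 -0.3143  0.3037] o [-3.141 -0.371 -0.025] F [ 0.1 -0.1 -0.4] w 0.0856 q [ 0.87  0.4  -0.44  1.75  0.01  0.69  0.46]
t 26.4 p [ 0.3577 -0.1935  0.3963] o [ 3.141 -0.371 -0.025] F [ 1.   0.7 -0.1] w 0.0854 q [ 1.06 -0.25 -0.41  2.18 -0.39  0.92  0.82]
```

View pics/m1top.png

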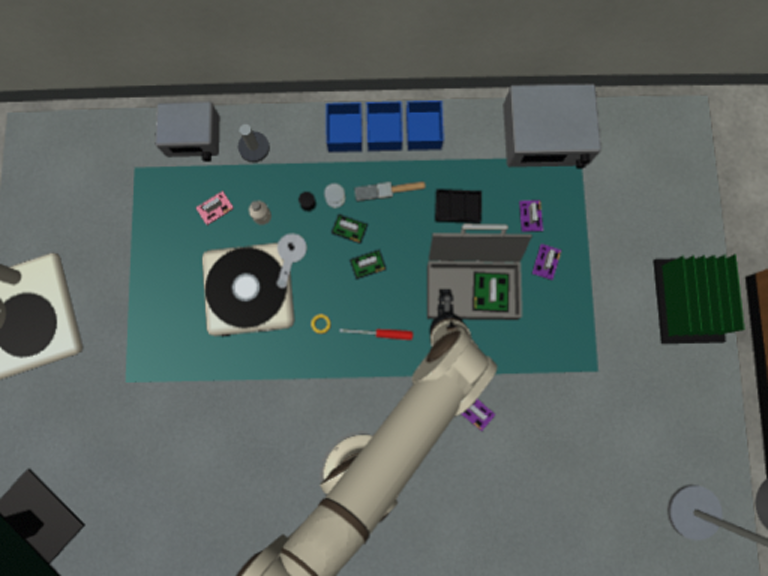

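View pics/m1side.png

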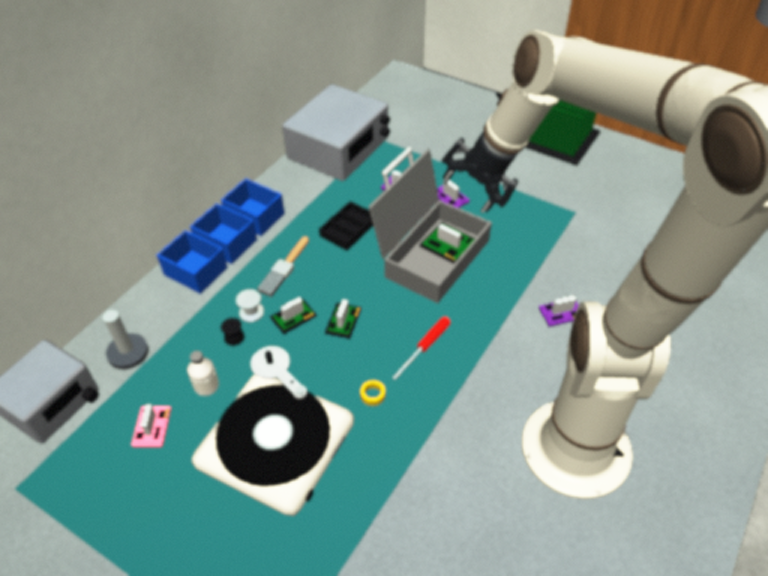

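```bash
cat >> meas.py <<'E'
def large(n,im,d,z):
    hsv=cv2.cvtColor(im,cv2.COLOR_RGB2HSV); W=cloud(n,d)
    g=(hsv[...,0]>45)&(hsv[...,0]<75)&(hsv[...,1]>110)&(hsv[...,2]>40)&(W[...,0]>.38)&(W[...,0]<.6)&(W[...,1]<-.15)&(W[...,1]>-.46)
    g=cv2.morphologyEx(g.astype(np.uint8),cv2.MORPH_CLOSE,np.ones((9,9)))
    return hullrect(n,g,z)[0]
def fin(n,im,d,c,ztop,r=.045,thr=140):
    "bright pixels around c; returns PCA centre/yaw at ztop"
    u,v=proj(n,[c[0],c[1],ztop])[0]
    P=cloud(n,d); H,Wd=d.shape
    rr=ray(n,np.stack(np.meshgrid(np.arange(Wd),np.arange(H)),-1).reshape(-1,2),ztop).reshape(H,Wd,3)
    m=(np.hypot(rr[...,0]-c[0],rr[...,1]-c[1])<r)&(im.min(2)>thr)
    q=rr[m][:,:2]; mu=q.mean(0); w,V=np.linalg.eigh(np.cov(q.T)); a=np.arctan2(V[1,1],V[0,1])
    return len(q),mu.round(4),((a+np.pi/2)%np.pi-np.pi/2).round(3),q.min(0).round(4),q.max(0).round(4)
E
python3 - <<'E'
from plan import *
C={}
for n in("top","side"):
    f=np.load(n+"2.npz");im,d=f["im"],f["d"]
    r=large(n,im,d,.016); print(n,r)
    c=np.array(r[0])/1000
    print(" fin",fin(n,im,d,c,.056))
    for s in smalls(n,im,d): print(" ",s)
    print(fin(n,im,d,(.679,.0265),.05,thr=110),fin(n,im,d,(.576,-.0235),.05,thr=110))
P=[(T(CA,CAY,rect(.15,.25,.064)),(0,0,255)),(T(CA,CAY,rect(.138,.238,.006)),(0,255,255))]
L=np.array([.478,-.358])
P+=[(T(L,CAY,rect(.11,.10,.016)),(255,0,255)),(T(L,CAY,rect(.06,.012,.056)),(255,255,0))]
import numpy as np
overlay("top",np.load("top2.npz")["im"],P,(270,150,370,225),7,"m2top")
overlay("side",np.load("side2.npz")["im"],P,(240,90,350,210),5,"m2side")
E
```

```text
top ((489.23626708984375, -363.203125), (91.50828552246094, 101.53709411621094), 86.71600341796875)
 fin (26, array([ 0.4867, -0.3625]), np.float64(-0.054), array([ 0.462 , -0.3659]), array([ 0.5115, -0.3592]))
  (array([232.5, 151.7]), array([0.68069427, 0.02642121]), np.float64(1.2138539111560123), (84, 54))
  (array([244.6, 175.4]), array([ 0.57751733, -0.02409843]), np.float64(-1.2082953946183128), (53, 84))
  (array([327.4, 194. ]), array([ 0.49023083, -0.36424847]), np.float64(-0.05731655298068539), (92, 102))
(36, array([0.6805, 0.0266]), np.float64(1.191), array([0.6693, 0.0059]), array([0.6917, 0.0473])) (36, array([ 0.5769, -0.0239]), np.float64(-1.266), array([ 0.5672, -0.0458]), array([ 5.875e-01, -4.000e-04]))
side ((491.01300048828125, -362.54925537109375), (92.20748138427734, 97.56409454345703), 87.08604431152344)
 fin (122, array([ 0.4859, -0.3539]), np.float64(-0.403), array([ 0.4568, -0.3751]), array([ 0.5223, -0.331 ]))
  (array([297.2, 163.2]), array([ 0.49365472, -0.36808496]), np.float64(-0.05085732207280724), (93, 98))
  (array([194.2, 212.3]), array([0.67616968, 0.02755244]), np.float64(1.1481946065864905), (85, 52))
  (array([228.3, 215.1]), array([ 0.57437781, -0.02272867]), np.float64(-1.3076735643158166), (54, 85))
(140, array([0.673 , 0.0346]), np.float64(-1.568), array([6.518e-01, 1.000e-04]), array([0.6943, 0.0687])) (85, array([ 0.5718, -0.0172]), np.float64(-1.157), array([ 0.5525, -0.0497]), array([0.5897, 0.0165]))
```

View pics/m2top.png

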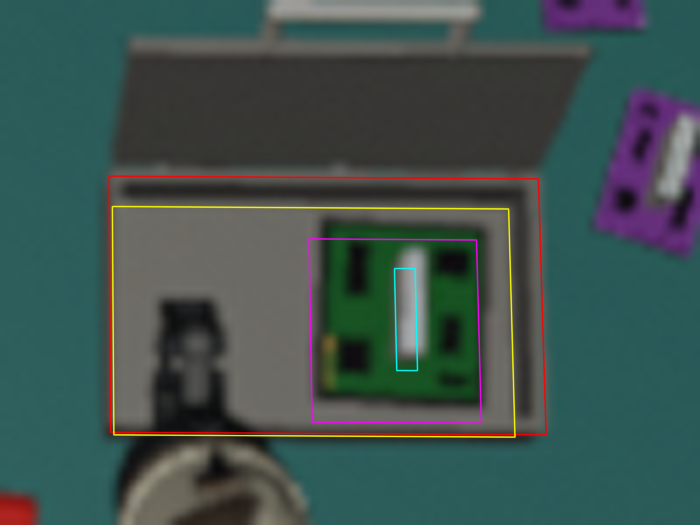

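View pics/m2side.png

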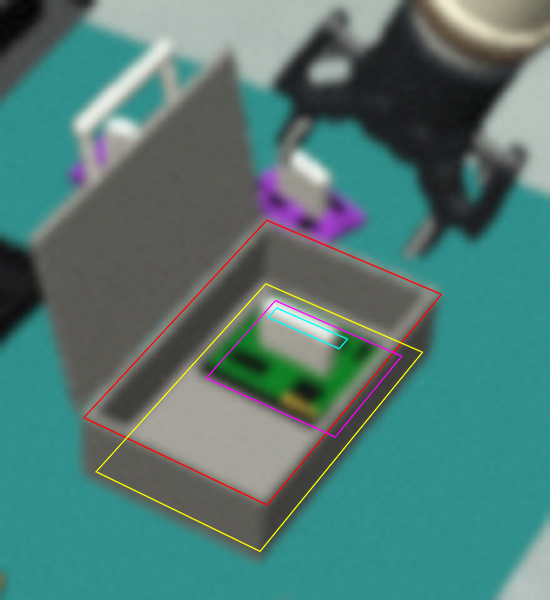

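Large carrier: its centre is at about (.489,-.363) with yaw about -0.055, and its fin is at top pixel ~(328,193). The lid is resting open. Next I pick it up.

```bash
python3 - <<'E'
from plan import *
L=np.array([.489,-.361]);y=-.055
for s in(1,-1):
    for xy,zg,yy in ((L,.2,y),(L,.045,y),(ST,.2,STY),(ST,.092,STY)):
        q=ctrl.ik(*down(xy,zg,yy+s*np.pi/2)); print(s,None if q is None else np.round(q,2))
E
```

```text
1 [ 0.87  0.47 -0.37  1.71  0.19  1.    1.95]
1 [ 0.82  0.68 -0.31  1.79  0.29  0.72  1.88]
1 [ 0.13  0.64 -1.    1.72  0.59  1.12  0.6 ]
1 [-0.08  0.68 -0.69  1.79  0.55  0.87  0.63]
-1 [ 1.05  0.52 -0.62  1.7   0.34  1.03 -1.31]
-1 [ 0.87  0.69 -0.37  1.79  0.35  0.73 -1.31]
-1 [-1.36  0.7   1.13  1.77 -0.7   1.13 -1.49]
-1 [-1.23  0.77  0.9   1.83 -0.75  0.92 -1.46]
```

```bash
python3 - <<'E'
from plan import *
L=np.array([.489,-.361]);y=-.055+np.pi/2
ctrl.move_pose(*down(L,.20,y))
im,d=ctrl.read_camera("side"); print(large("side",im,d,.016))
ctrl.move_straight(down(L,.045,y)[0],rate=.12); st()
ctrl.clamp(); s=st()
ctrl.move_straight(down(L,.065,y)[0],rate=.08); st()
shot("side","p1",(220,60,370,210),4)
E
```

```text
((491.12646484375, -361.9851379394531), (92.02455139160156, 97.97207641601562), 87.58029174804688)
t 29.1 p [ 0.4896 -0.3613  0.0999] o [3.140e+00 1.000e-03 1.516e+00] F [-0.1 -0.4  1.3] w 0.0853 q [ 0.82  0.67 -0.31  1.79  0.29  0.72  1.88]
t 29.7 p [ 0.4891 -0.3614  0.0993] o [3.141e+00 1.000e-03 1.516e+00] F [-0.  -0.6  3.1] w 0.0113 q [ 0.82  0.67 -0.3   1.79  0.29  0.72  1.88]
t 30.1 p [ 0.4893 -0.3611  0.1197] o [3.141e+00 1.000e-03 1.516e+00] F [ 0.4  0.5 -2.9] w 0.0111 q [ 0.83  0.64 -0.32  1.78  0.28  0.76  1.89]
```

View pics/p1.png

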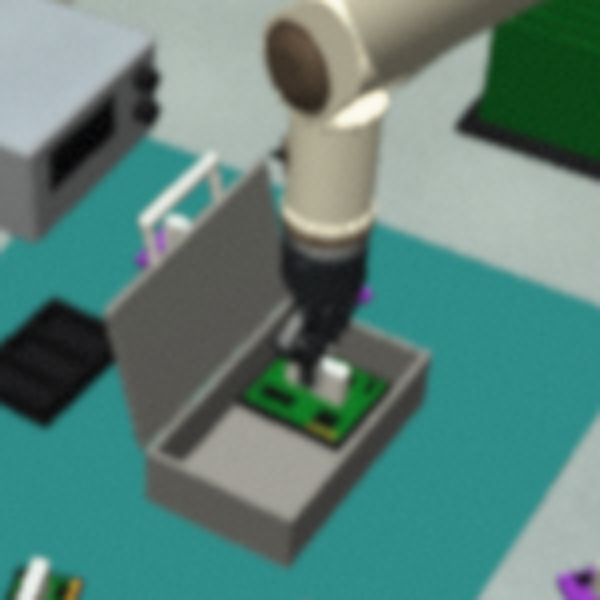

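```bash
python3 - <<'E'
from plan import *
L=np.array([.489,-.361]);y=-.055+np.pi/2
ctrl.move_straight(down(L,.24,y)[0],rate=.2)
p,o=down((.48,-.02),.26,y+.07)
ctrl.move_pose(p,o)
ctrl.move_pose(*down(ST,.22,STY+np.pi/2)); st()
im,d=shot("side","p2",(110,130,310,310),4); np.savez("side3.npz",im=im,d=d)
im,d=shot("top","p2t",(110,120,270,240),5); np.savez("top3.npz",im=im,d=d)
E
```

```text
t 33.8 p [0.5125 0.3065 0.2737] o [3.142e+00 2.000e-03 1.653e+00] F [ 0.8  0.2 -2.4] w 0.0109 q [-0.03  0.51 -0.74  1.71  0.38  1.07  0.76]
```

View pics/p2.png

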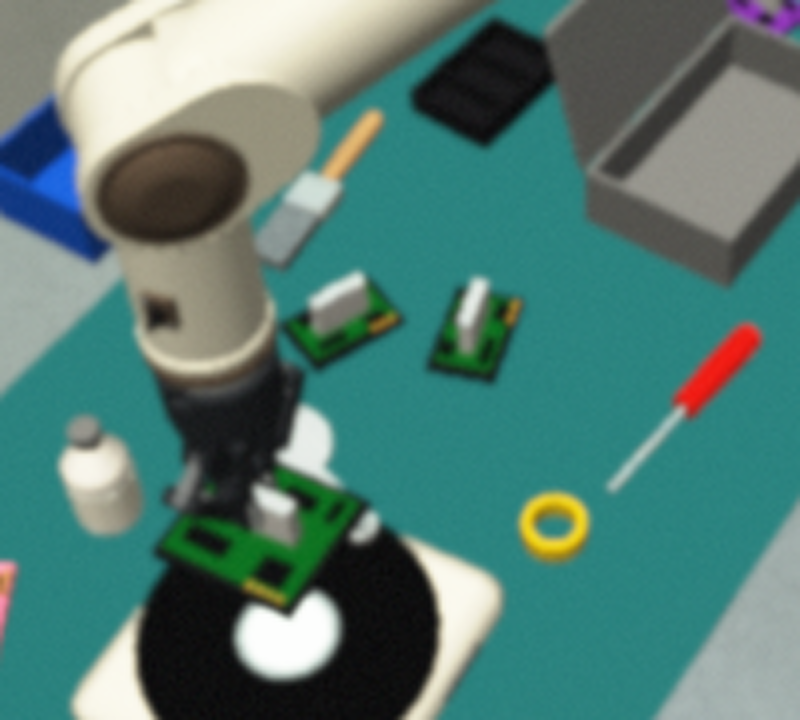

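View pics/p2t.png

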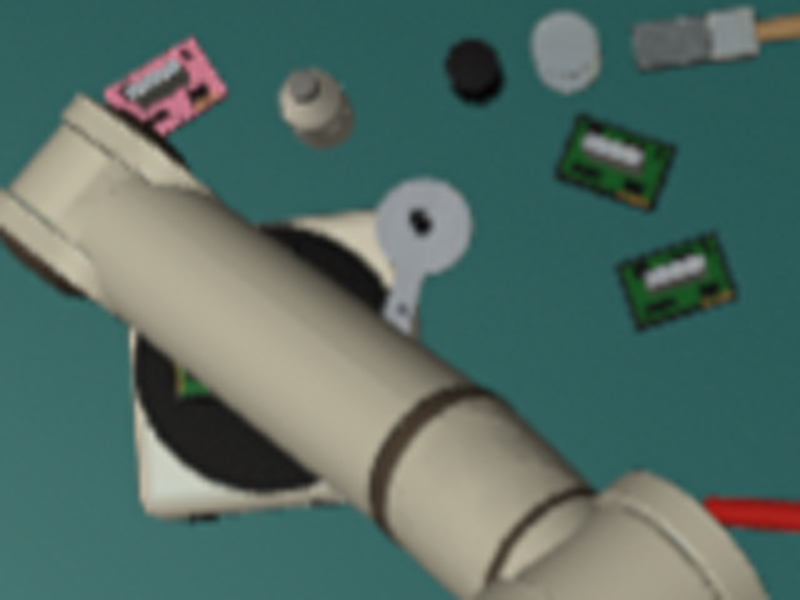

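```bash
python3 - <<'E'
from plan import *
im=np.load("side3.npz")["im"]
c=np.array([.5125,.3065])
P=[(T(c,STY-.005,rect(.11,.10,.1907)),(255,0,255)),(T(c,STY-.005,rect(.06,.012,.2307)),(255,255,0))]
overlay("side",im,P,(110,220,240,310),6,"p3")
E
```

```text
(no output)
```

View pics/p3.png

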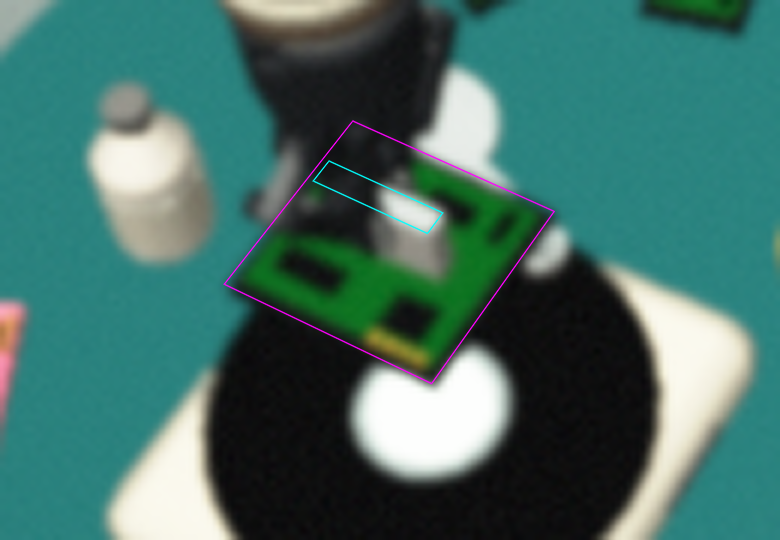

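The held carrier matches the model overlay to about 1 mm, so the grip is centred. I'll lower it onto the window now.

```bash
python3 - <<'E'
from plan import *
p,o=down(ST,.12,STY+np.pi/2)
ctrl.move_straight(p,rate=.15,frame=o)
b=ctrl.read_state()["contact_force"][2]
for z in (.098,.094,.093,.092,.091,.090):
    ctrl.move_straight(down(ST,z,0)[0],rate=.04); ctrl.sleep(.1)
    s=ctrl.read_state(); print(z,s["contact_force"].round(1),s["tool_pos"].round(4))
    if s["contact_force"][2]-b>2.2: break
ctrl.ungrasp(); st()
p=ctrl.read_state()["tool_pos"]
ctrl.move_straight([p[0],p[1],.26],rate=.15)
ctrl.move_pose(*down((.50,-.1),.28,np.pi/2)); st()
im,d=shot("side","q1",(110,130,310,310),4); np.savez("side4.npz",im=im,d=d)
im,d=shot("top","q1t",(110,120,270,240),5); np.savez("top4.npz",im=im,d=d)
E
```

```text
0.098 [-0.4  0.1 -2.2] [0.5114 0.3089 0.1522]
0.094 [-0.4 -0.  -3. ] [0.5113 0.3087 0.148 ]
0.093 [-0.3  0.8 -1.9] [0.5113 0.3087 0.147 ]
0.092 [-1.  -1.1  2. ] [0.5115 0.3089 0.1464]
t 37.2 p [0.5113 0.3087 0.146 ] o [3.142 0.    1.656] F [-0.1  0.1  0.2] w 0.0853 q [-0.11  0.66 -0.65  1.79  0.51  0.86  0.66]
t 39.7 p [ 0.5003 -0.0986  0.3339] o [ 3.142e+00 -1.000e-03  1.573e+00] F [ 0.3  0.3 -0.2] w 0.0855 q [ 0.8   0.26 -0.76  1.86  0.2   1.1   1.53]
```

View pics/q1.png

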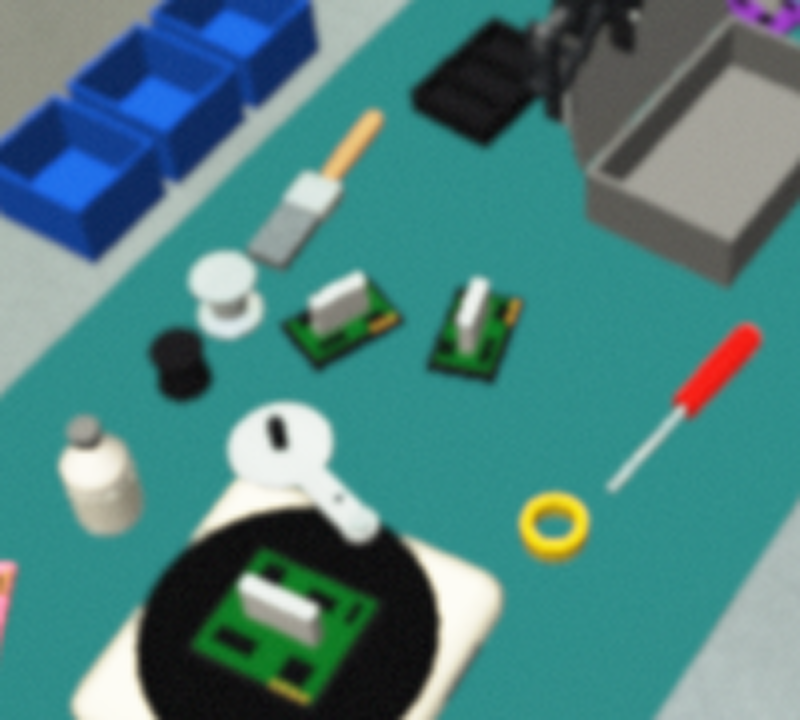

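View pics/q1t.png

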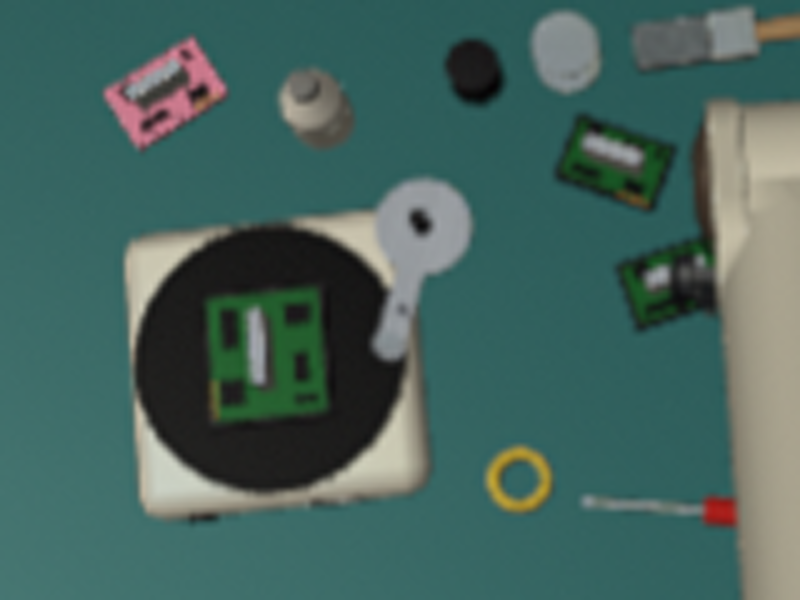

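```bash
python3 - <<'E'
from plan import *
for n in("top","side"):
    f=np.load(n+"4.npz");im,d=f["im"],f["d"]
    hsv=cv2.cvtColor(im,cv2.COLOR_RGB2HSV);W=cloud(n,d)
    g=(hsv[...,0]>45)&(hsv[...,0]<75)&(hsv[...,1]>110)&(hsv[...,2]>40)&(W[...,0]>.4)&(W[...,0]<.62)&(W[...,1]>.2)&(W[...,1]<.42)
    g=cv2.morphologyEx(g.astype(np.uint8),cv2.MORPH_CLOSE,np.ones((9,9)))
    print(n,hullrect(n,g,.063)[0])
    for s in smalls(n,im,d): print("  ",s)
A,B=np.array([.6795,.0265]),np.array([.576,-.0235])
print([None if (q:=ctrl.ik(*down(c,z,y+k))) is None else np.round(q,2).tolist() for c,y in((A,1.2),(B,-1.26)) for k in(np.pi/2,-np.pi/2) for z in(.037,.2)])
for dy in(-.04,.04):
  c=CA+R2(CAY)@[0,dy]
  print(dy,[np.round(ctrl.ik(*down(c,.045,CAY+k)),2).tolist() for k in(np.pi/2,-np.pi/2)])
E
```

```text
top ((512.9240112304688, 309.03131103515625), (101.43035888671875, 91.63334655761719), 4.888280391693115)
   (array([232.5, 151.5]), array([0.68132709, 0.02618521]), np.float64(1.2138539111560123), (84, 52))
   (array([241.5, 176. ]), array([ 0.57586371, -0.01941362]), np.float64(-1.2303912094190226), (53, 74))
   (array([163.1, 190.4]), array([0.5226709, 0.3201055]), np.float64(0.08531632960199231), (105, 94))
side ((511.9251403808594, 307.51348876953125), (107.7092056274414, 98.33937072753906), 5.023014545440674)
   (array([194.2, 212.4]), array([0.6778111 , 0.02708911]), np.float64(1.201582597485145), (85, 52))
   (array([228.2, 215.2]), array([ 0.57440509, -0.02253643]), np.float64(-1.2474154333978404), (54, 85))
   (array([181.3, 286.9]), array([0.53712482, 0.28670438]), np.float64(0.08766785091026197), (113, 103))
[[0.46, 0.94, -0.83, 1.58, 0.8, 0.99, 2.14], [0.51, 0.75, -0.93, 1.5, 0.63, 1.21, 2.25], [0.1, 0.78, -0.26, 1.59, 0.26, 0.8, -0.64], [0.16, 0.59, -0.36, 1.51, 0.22, 1.08, -0.61], [0.3, 0.66, -0.4, 1.87, 0.39, 0.69, -0.01], [0.4, 0.44, -0.52, 1.79, 0.26, 0.98, 0.09], [0.85, 1.16, -1.31, 1.85, 1.23, 1.23, 2.57], [-0.89, 0.84, 1.36, 1.83, -0.88, 1.24, -2.1]]
-0.04 [[0.95, 0.7, -0.49, 1.81, 0.46, 0.75, 1.75], [-0.06, 0.86, 0.9, 1.84, -0.88, 0.89, -0.32]]
0.04 [[0.86, 0.65, -0.52, 1.91, 0.48, 0.7, 1.6], [-0.33, 0.97, 1.13, 1.95, -1.09, 1.0, -0.26]]
```

The large carrier is within 1–2 mm of the window centre in both cameras. Now the small carriers.

```bash
python3 - <<'E'
from plan import *
sp=ray("top",(223,130),.05)[0]; A=np.array([.6795,.0268]); y=1.205-np.pi/2
rel=R2(-y)@(sp[:2]-A); print("spool in jaw frame",rel.round(3))
ctrl.move_pose(*down(A,.2,y)); st()
im,d=ctrl.read_camera("side"); [print(s) for s in smalls("side",im,d)]
shot("side","r1",(120,90,320,240),4)
E
```

```text
spool in jaw frame [0.068 0.065]
t 41.6 p [0.6795 0.0264 0.2541] o [ 3.141 -0.    -0.366] F [ 0.4  0.3 -0.3] w 0.0856 q [ 0.17  0.59 -0.36  1.51  0.22  1.08 -0.61]
(array([194.2, 212.3]), array([0.6761698 , 0.02755242]), np.float64(1.148197669221744), (85, 52))
(array([228.3, 215.2]), array([ 0.57437781, -0.02272867]), np.float64(-1.3076735643158166), (54, 85))
(array([181.3, 287. ]), array([0.53707965, 0.28721732]), np.float64(0.08766632791501339), (113, 102))
```

View pics/r1.png

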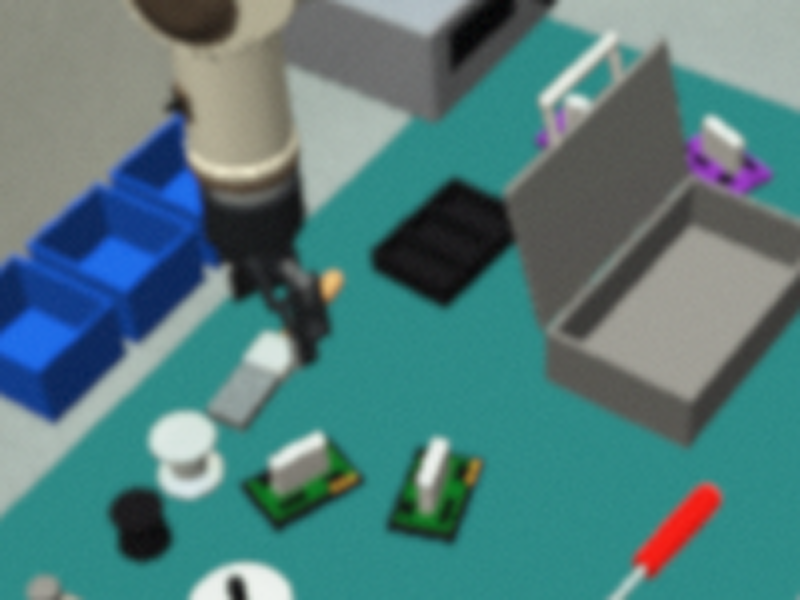

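```bash
cat >> plan.py <<'E'
def pick(A,y):
    ctrl.move_straight(down(A,.037,y)[0],rate=.15); st()
    ctrl.clamp(); s=st()
    ctrl.move_straight(down(A,.06,y)[0],rate=.12)
    ctrl.move_straight(down(A,.24,y)[0],rate=.25); return st()
E
python3 - <<'E'
from plan import *
A=np.array([.6795,.0268]); y=1.205-np.pi/2
pick(A,y)
c=CA+R2(CAY)@[0,-.04]
ctrl.move_pose(*down((.50,-.15),.25,np.pi/2))
ctrl.move_pose(*down(c,.20,CAY+np.pi/2)); st()
im,d=shot("side","r2",(220,60,370,210),4); np.savez("side5.npz",im=im,d=d)
shot("top","r2t",(260,130,380,230),5)
E
```

```text
t 43.0 p [0.6804 0.0269 0.0922] o [-3.141e+00 -2.000e-03 -3.660e-01] F [0.3 0.2 0.2] w 0.0853 q [ 0.13  0.78 -0.3   1.59  0.3   0.81 -0.66]
t 43.6 p [0.6797 0.0268 0.0912] o [-3.141 -0.    -0.366] F [-0.2 -1.   1.4] w 0.0112 q [ 0.13  0.78 -0.3   1.59  0.3   0.81 -0.66]
t 44.8 p [0.6784 0.0265 0.292 ] o [ 3.14e+00  3.00e-03 -3.66e-01] F [ 0.8 -0.1 -2.7] w 0.0110 q [ 0.17  0.56 -0.36  1.48  0.21  1.15 -0.6 ]
t 47.5 p [ 0.4859 -0.3499  0.254 ] o [ 3.141e+00 -1.000e-03  1.541e+00] F [-0.4  0.9 -0.7] w 0.0110 q [ 1.07  0.51 -0.65  1.73  0.35  1.02  1.84]
```

View pics/r2.png

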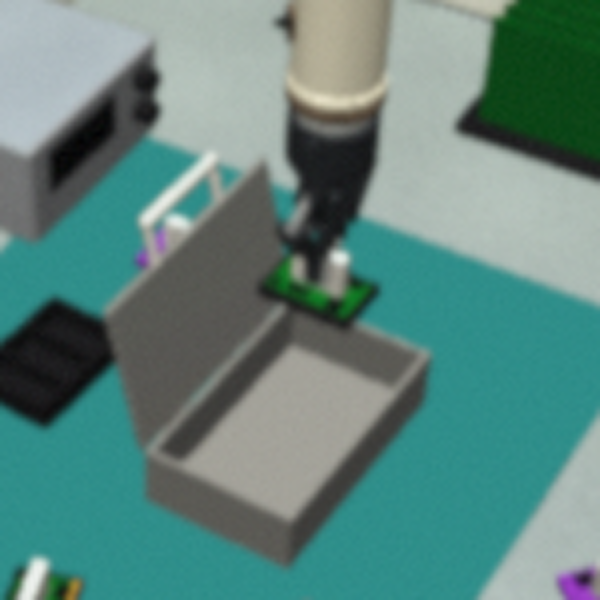

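View pics/r2t.png

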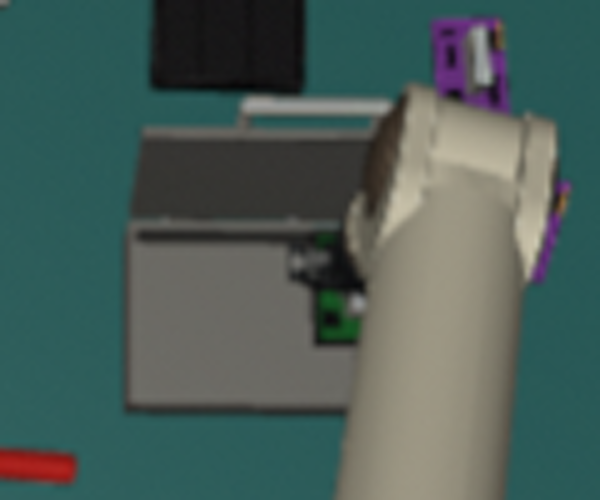

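```bash
cat >> plan.py <<'E'
def place(c,y,zg=.043):
    p,o=down(c,.10,y); ctrl.move_straight(p,rate=.15,frame=o)
    b=ctrl.read_state()["contact_force"][2]
    for z in zg+np.array([.006,.002,.001,0,-.001,-.002]):
        ctrl.move_straight(down(c,z,y)[0],rate=.05); ctrl.sleep(.1)
        s=ctrl.read_state(); print(round(z,4),s["contact_force"].round(1),s["tool_pos"].round(4))
        if s["contact_force"][2]-b>2.2: break
    ctrl.ungrasp(); st()
    ctrl.move_straight(down(c,.20,y)[0],rate=.2)
E
python3 - <<'E'
from plan import *
c=CA+R2(CAY)@[0,-.04]
place(c,CAY+np.pi/2)
B=np.array([.576,-.0235]); y=-1.26+np.pi/2
ctrl.move_pose(*down((.50,-.12),.25,.9))
ctrl.move_pose(*down(B,.2,y)); st()
for n in("side","top"):
    im,d=ctrl.read_camera(n); [print(n,s) for s in smalls(n,im,d)]
    np.savez(n+"6.npz",im=im,d=d)
    overlay(n,im,[(T(c,CAY,rect(.09,.06,.016)),(255,0,255))],(180,90,380,240),4,"s1"+n)
E
```

```text
0.049 [ 0.3  0.4 -0.6] [ 0.4855 -0.3511  0.1035]
0.045 [-0.1  0.2 -1.6] [ 0.4852 -0.3509  0.0989]
0.044 [ 0.2 -0.1 -0.3] [ 0.4853 -0.351   0.098 ]
0.043 [-0.1 -0.3  1.6] [ 0.4855 -0.3511  0.0972]
t 51.5 p [ 0.4853 -0.351   0.097 ] o [-3.142 -0.     1.54 ] F [-0.7  0.5  0.2] w 0.0855 q [ 0.98  0.71 -0.53  1.81  0.5   0.76  1.72]
t 54.2 p [ 0.5758 -0.0254  0.2533] o [3.142e+00 1.000e-03 3.100e-01] F [-0.8 -0.2  0.6] w 0.0855 q [ 0.42  0.45 -0.55  1.78  0.27  0.99  0.08]
side (array([297.6, 165.3]), array([ 0.48818726, -0.34817188]), np.float64(0.16690481624436226), (84, 48))
side (array([228.2, 215.2]), array([ 0.57453186, -0.02264898]), np.float64(-1.2627472185039132), (54, 85))
side (array([181.3, 287. ]), array([0.53711694, 0.28679385]), np.float64(0.08766666081014973), (113, 102))
top (array([163. , 190.3]), array([0.52313824, 0.32014548]), np.float64(0.08531632960199231), (105, 94))
top (array([323.8, 194.2]), array([ 0.49073041, -0.35172754]), np.float64(-0.04934691026056903), (50, 77))
```

View pics/s1side.png

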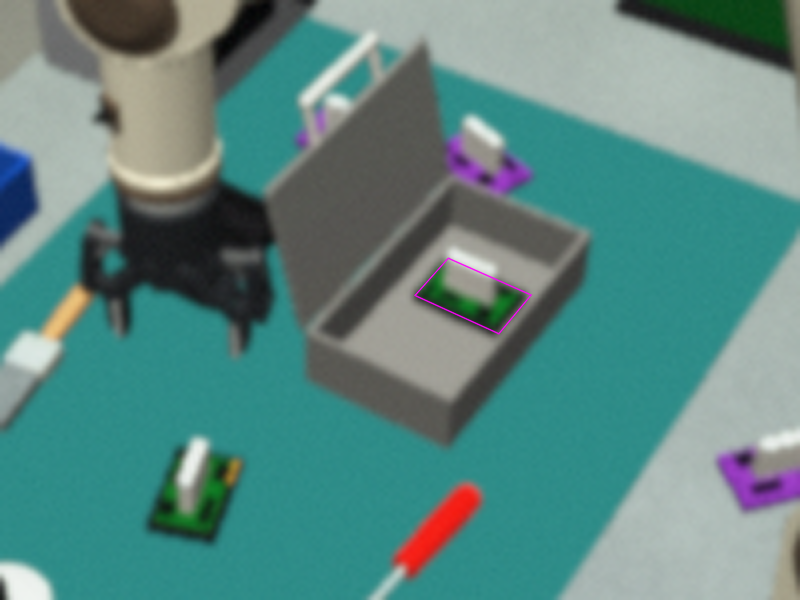

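View pics/s1top.png

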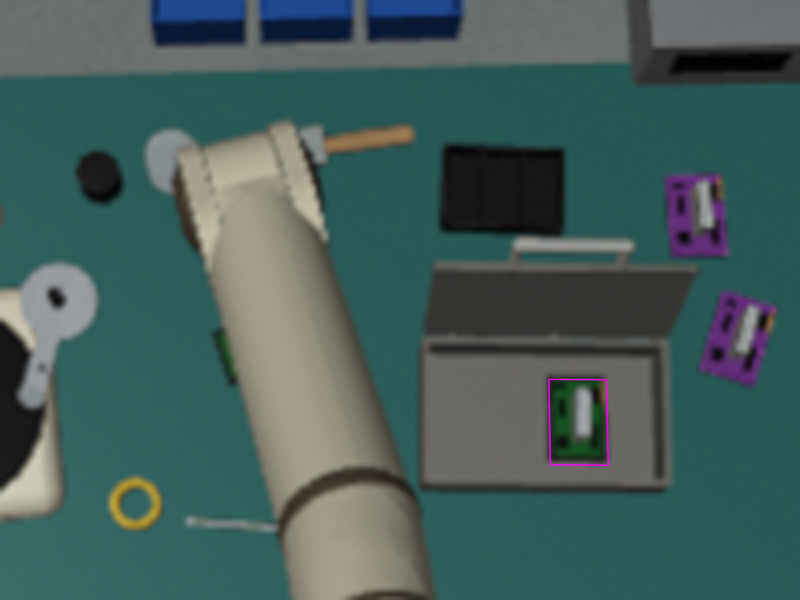

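The first small carrier lies flat in the case, at side crop (475,295), and matches the overlay. The second has not moved, so I pick it next.

```bash
python3 - <<'E'
from plan import *
B=np.array([.576,-.0235]); y=-1.26+np.pi/2
s=pick(B,y)
assert s["width"]>.008
c=CA+R2(CAY)@[0,.04]
ctrl.move_pose(*down((.50,-.14),.25,1.0))
ctrl.move_pose(*down(c,.20,CAY+np.pi/2)); st()
place(c,CAY+np.pi/2)
ctrl.move_pose(*down((.42,-.05),.28,CAY+np.pi/2)); st()
a=CA+R2(CAY)@[0,-.04]
for n in("side","top"):
    im,d=ctrl.read_camera(n); [print(n,s) for s in smalls(n,im,d)]
    np.savez(n+"7.npz",im=im,d=d)
    overlay(n,im,[(T(c,CAY,rect(.09,.06,.016)),(255,0,255)),(T(a,CAY,rect(.09,.06,.016)),(255,255,0))],(180,90,380,240),4,"s2"+n)
E
```

```text
t 55.5 p [ 0.5768 -0.0234  0.0919] o [ 3.141e+00 -2.000e-03  3.110e-01] F [ 0.1  0.2 -0.1] w 0.0856 q [ 0.33  0.67 -0.44  1.87  0.43  0.7  -0.04]
t 56.2 p [ 0.5762 -0.0235  0.0912] o [ 3.141 -0.     0.311] F [-0.4  0.5  3. ] w 0.0112 q [ 0.33  0.67 -0.44  1.87  0.43  0.7  -0.04]
t 57.4 p [ 0.575  -0.0238  0.2923] o [-3.141e+00  3.000e-03  3.110e-01] F [ 0.5 -0.1 -2. ] w 0.0112 q [ 0.44  0.4  -0.57  1.75  0.24  1.06  0.1 ]
t 59.0 p [ 0.4886 -0.2695  0.2537] o [ 3.141e+00 -2.000e-03  1.540e+00] F [ 1.   1.2 -1.8] w 0.0112 q [ 1.    0.45 -0.69  1.83  0.34  0.99  1.71]
0.049 [ 0.6  0.3 -2.1] [ 0.488  -0.2712  0.1034]
0.045 [-0.6 -0.8 -1.5] [ 0.4877 -0.271   0.099 ]
0.044 [-0.4 -0.4 -1.4] [ 0.4878 -0.271   0.098 ]
0.043 [-1.   0.4  0.6] [ 0.4879 -0.2711  0.0972]
0.042 [-2.9  1.6 12.4] [ 0.488  -0.2711  0.0972]
t 63.2 p [ 0.4877 -0.271   0.0959] o [-3.141 -0.     1.54 ] F [-0.4 -0.1 -0.6] w 0.0853 q [ 0.89  0.67 -0.56  1.91  0.52  0.71  1.56]
t 65.1 p [ 0.4203 -0.0514  0.3337] o [-3.141 -0.     1.538] F [-0.4 -0.2  0.7] w 0.0853 q [ 0.93  0.07 -0.9   2.04  0.07  1.06  1.54]
side (array([292.1, 172.1]), array([ 0.49134082, -0.31362485]), np.float64(1.5521701781308823), (130, 82))
side (array([190.4, 278.2]), array([0.53214185, 0.24696822]), np.float64(0.09903789261159734), (113, 101))
top (array([172.6, 191.3]), array([0.51812048, 0.28023248]), np.float64(0.09171745366383632), (105, 93))
top (array([314.2, 194.5]), array([ 0.48967413, -0.31186475]), np.float64(1.5460764660826176), (130, 80))
```

View pics/s2side.png

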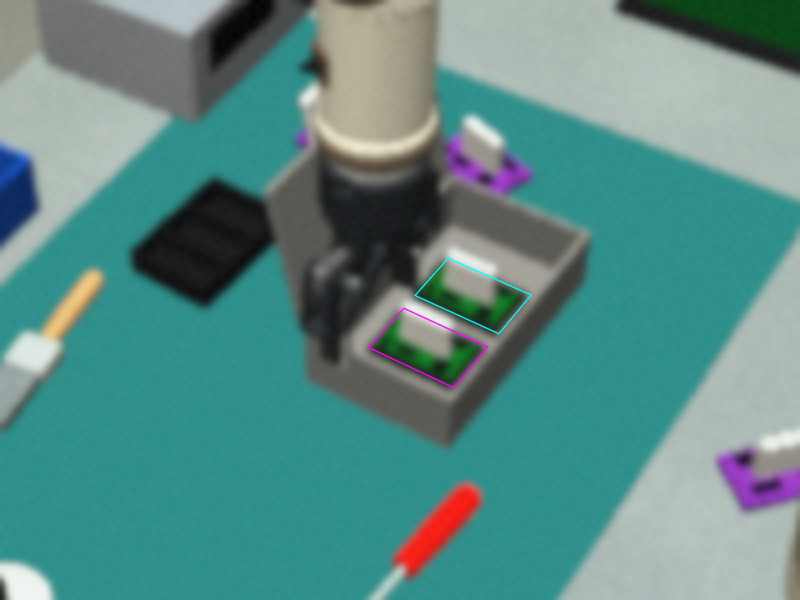

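View pics/s2top.png

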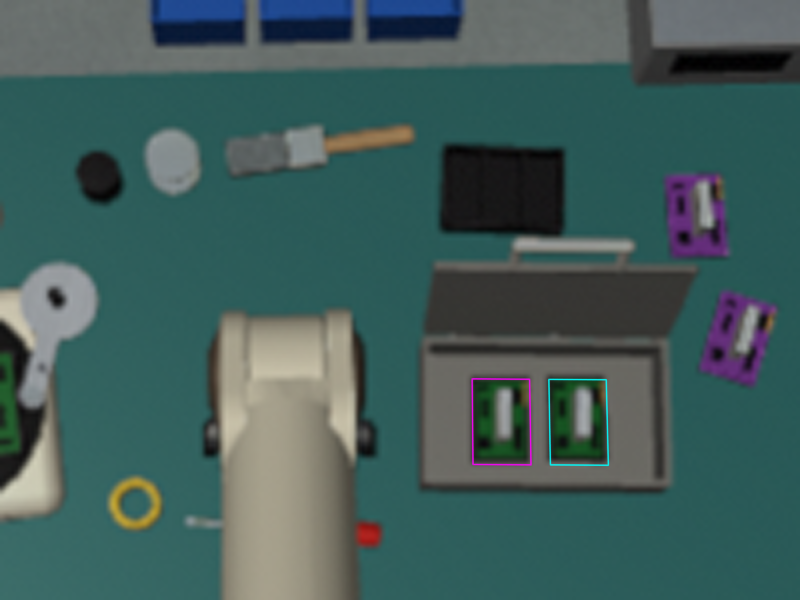

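The large carrier has been knocked: its centroid in the top view went from (163,190) to (173,191), about 4 cm towards -y. I'll look before re-centring it.

```bash
cat >> meas.py <<'E'
def large_st(n,im,d,z=.063):
    hsv=cv2.cvtColor(im,cv2.COLOR_RGB2HSV);W=cloud(n,d)
    g=(hsv[...,0]>45)&(hsv[...,0]<75)&(hsv[...,1]>110)&(hsv[...,2]>40)&(W[...,0]>.38)&(W[...,0]<.66)&(W[...,1]>.13)&(W[...,1]<.45)
    g=cv2.morphologyEx(g.astype(np.uint8),cv2.MORPH_CLOSE,np.ones((9,9)))
    return hullrect(n,g,z)[0]
E
python3 - <<'E'
from plan import *
for n in("side","top"):
    f=np.load(n+"7.npz");im,d=f["im"],f["d"]; r=large_st(n,im,d); print(n,r)
    c=np.array(r[0])/1000
    overlay(n,im,[(T(ST,0,circ(.03,.053)),(0,255,255)),(T(c,.095,rect(.11,.10,.063)),(255,0,255)),(T(c,.095,rect(.06,.012,.103)),(255,255,0))],(110,220,270,320) if n=="side" else (110,130,230,240),5,"u"+n)
E
```

```text
side ((507.156005859375, 269.4819641113281), (107.94860076904297, 96.5579833984375), 5.674455165863037)
top ((508.508544921875, 270.34149169921875), (102.31151580810547, 90.55178833007812), 5.255019664764404)
```

View pics/uside.png

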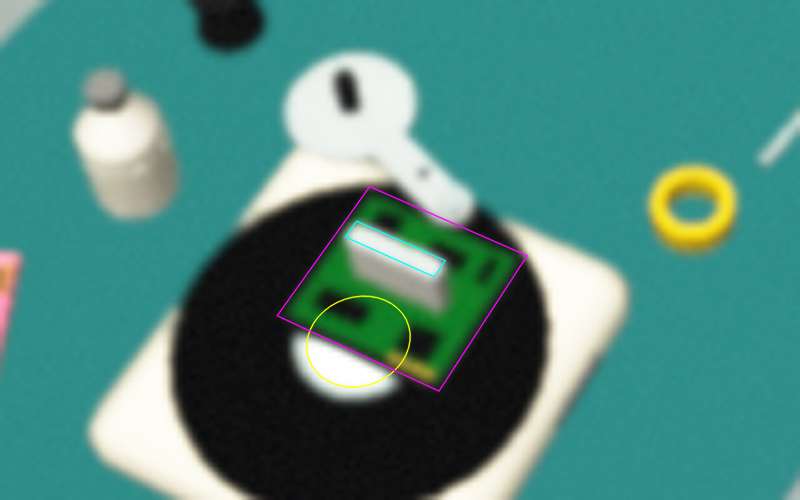

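View pics/utop.png

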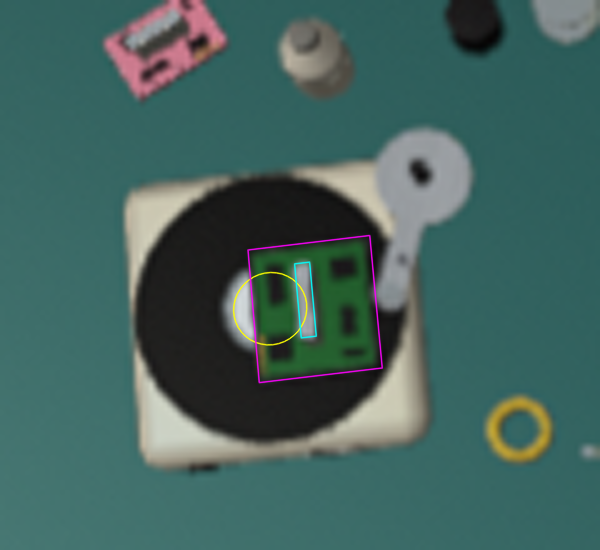

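The carrier now lies about 38 mm towards -y, flat and beside the cover's hub (top crop (315,308)), and the cover itself hasn't moved. I'll re-grip it and put it back on centre.

```bash
python3 - <<'E'
from plan import *
c=np.array([.508,.270]); y=.095+np.pi/2
ctrl.move_pose(*down(c,.20,y)); st()
im,d=ctrl.read_camera("side"); print(large_st("side",im,d))
ctrl.move_straight(down(c,.092,y)[0],rate=.12,frame=down(c,.092,y)[1]); st()
ctrl.clamp(); st()
ctrl.move_straight(down(c,.112,y)[0],rate=.08); st()
p,o=down(ST,.112,STY+np.pi/2)
ctrl.move_straight(p,rate=.12,frame=o)
b=ctrl.read_state()["contact_force"][2]
for z in (.096,.094,.093,.092,.091,.090):
    ctrl.move_straight(down(ST,z,0)[0],rate=.04); ctrl.sleep(.1)
    s=ctrl.read_state(); print(z,s["contact_force"].round(1),s["tool_pos"].round(4))
    if s["contact_force"][2]-b>2.2: break
ctrl.ungrasp(); st()
ctrl.move_straight(down(ST,.21,0)[0],rate=.15)
ctrl.move_pose(*down((.46,-.12),.28,np.pi/2)); st()
for n in("side","top"):
    im,d=ctrl.read_camera(n); print(n,large_st(n,im,d)); np.savez(n+"8.npz",im=im,d=d)
    overlay(n,im,[(T(ST,0,circ(.112,.053)),(0,255,255)),(T(ST,STY,rect(.11,.10,.063)),(255,0,255))],(110,220,270,320) if n=="side" else (110,130,230,240),5,"v"+n)
E
```

```text
t 66.5 p [0.5087 0.2683 0.2538] o [-3.141e+00  1.000e-03  1.664e+00] F [-0.3 -0.1 -0.1] w 0.0853 q [ 0.19  0.58 -0.97  1.78  0.54  1.08  0.69]
((507.156005859375, 269.4819641113281), (107.94860076904297, 96.5579833984375), 5.674455165863037)
t 67.6 p [0.5084 0.2705 0.1467] o [ 3.140e+00 -1.000e-03  1.666e+00] F [-0.  -0.1  0. ] w 0.0852 q [ 0.1   0.71 -0.86  1.85  0.68  0.91  0.58]
t 68.2 p [0.5081 0.2709 0.1464] o [ 3.141e+00 -1.000e-03  1.666e+00] F [0.  2.4 0.4] w 0.0112 q [ 0.1   0.71 -0.86  1.85  0.68  0.9   0.58]
t 68.6 p [0.5084 0.2693 0.1665] o [3.141e+00 1.000e-03 1.665e+00] F [-0.  -0.5 -2.9] w 0.0111 q [ 0.12  0.69 -0.88  1.84  0.65  0.94  0.6 ]
0.096 [ 1.5  0.2 -3. ] [0.5114 0.3088 0.1501]
0.094 [-0.   0.6 -2.4] [0.5113 0.3087 0.148 ]
0.093 [-0.6 -0.4 -3.1] [0.5113 0.3087 0.147 ]
0.092 [0.2 0.  1.3] [0.5114 0.3089 0.1463]
t 71.5 p [0.5113 0.3087 0.146 ] o [-3.142 -0.     1.656] F [ 0.5 -0.7 -0.5] w 0.0855 q [ 0.03  0.74 -0.85  1.79  0.68  0.93  0.53]
t 74.0 p [ 0.4603 -0.119   0.334 ] o [ 3.141e+00 -1.000e-03  1.572e+00] F [-0.  -0.5  0.1] w 0.0852 q [ 1.19  0.29 -1.15  1.92  0.29  1.11  1.5 ]
side ((510.646240234375, 307.46380615234375), (108.29425048828125, 98.16465759277344), 5.177876949310303)
top ((512.7265014648438, 309.09710693359375), (103.75420379638672, 91.84440612792969), 5.032905578613281)
```

View pics/vside.png

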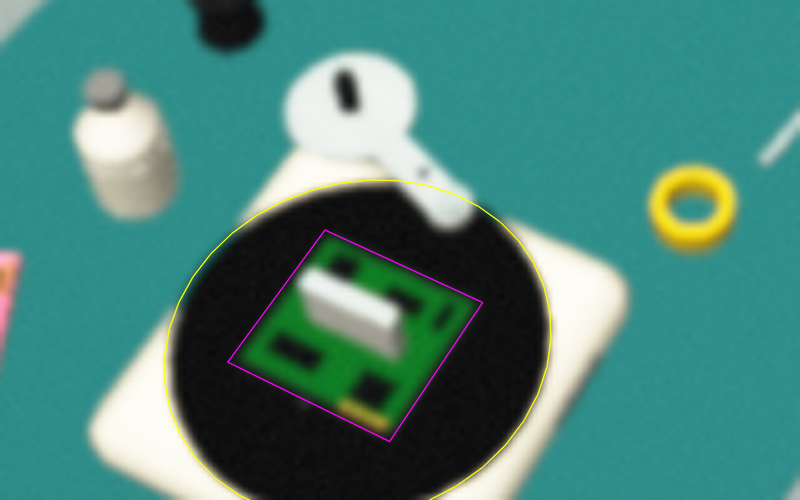

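View pics/vtop.png

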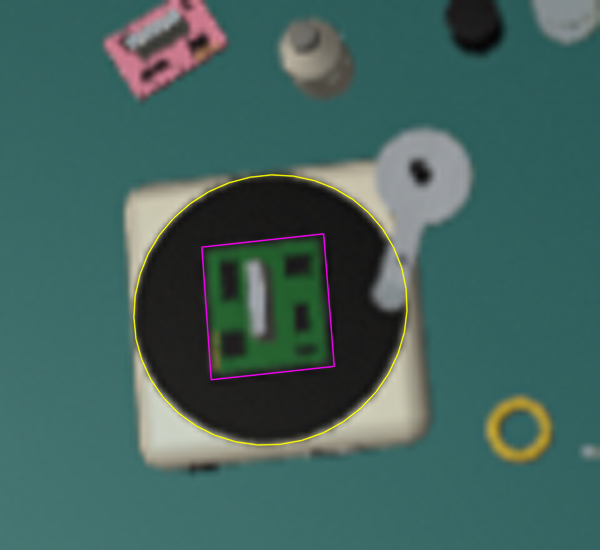

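Both cameras agree that it is re-centred within 1–2 mm. Now I re-grip the bar and shut the lid.

```bash
python3 - <<'E'
from plan import *
v=np.load("lidopen.npy"); p=v[:3];o=v[3:6]
z=Ro.from_euler('xyz',o).as_matrix()[:,2]
pre=p-z*.10
print(p,lidpose(1.8,1.2,back=.008))
ctrl.move_pose([pre[0]-.12,pre[1],pre[2]],list(o)); st()
ctrl.move_straight(list(pre),rate=.15); 
ctrl.move_straight(list(p-z*.03),rate=.12); st()
shot("side","w1",(220,40,380,200),4)
E
```

```text
[ 0.5934525  -0.31425142  0.30374947] ([np.float64(0.5860497549195249), np.float64(-0.31408703134490606), np.float64(0.30590866481805273)], [np.float64(3.141592653589793), np.float64(-0.3707963267948968), np.float64(-0.030999999999999917)])
t 75.0 p [ 0.4377 -0.3117  0.3966] o [-3.141 -0.37  -0.02 ] F [ 0.8 -0.3 -0.6] w 0.0851 q [ 1.68  0.13 -1.06  1.91 -0.13  0.87  0.69]
t 76.7 p [ 0.5828 -0.314   0.3322] o [-3.142 -0.371 -0.025] F [ 0.7  0.9 -0.5] w 0.0854 q [ 1.2   0.45 -0.88  1.73  0.28  0.77  0.24]
```

View pics/w1.png

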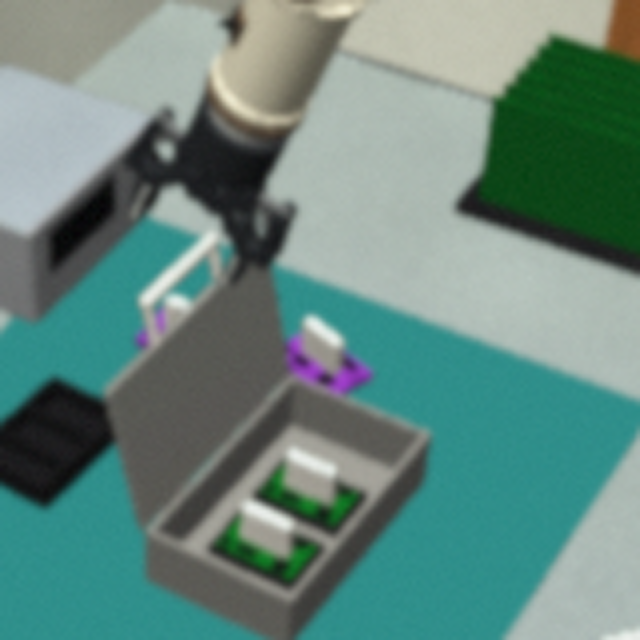

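```bash
python3 - <<'E'
from plan import *
p,o=lidpose(1.8,1.2,back=.008)
ctrl.move_straight(p,rate=.08,frame=o); st()
ctrl.clamp(); s=st()
if s["width"]>.006:
  for th in list(np.arange(1.68,.2,-.12)):
    p,o=lidpose(th,1.2,back=.008)
    try: ctrl.move_straight(p,rate=.1)
    except ctrl.Unreachable as e: print("unreach",th,e); break
    s=ctrl.read_state(); f=s["contact_force"]; print(round(th,2),f.round(1),(s["tool_pos"]-p).round(4),s["joint_positions"][[3,5]].round(2))
    if np.linalg.norm(f)>35: break
shot("side","w2",(220,60,400,220),4)
st()
E
```

```text
t 77.2 p [ 0.5858 -0.3138  0.3051] o [-3.141 -0.37  -0.031] F [-0.1  0.2 -0.7] w 0.0852 q [ 1.17  0.48 -0.85  1.76  0.32  0.73  0.21]
t 77.9 p [ 0.5863 -0.3142  0.3062] o [ 3.141 -0.371 -0.031] F [ 0.2 -0.7  1.4] w 0.0092 q [ 1.17  0.48 -0.85  1.75  0.32  0.72  0.21]
1.68 [1.8 1.  2.1] [ 0.0003 -0.      0.0007] [1.8  0.72]
1.56 [1.7 1.1 4.4] [0.001 0.    0.001] [1.84 0.71]
1.44 [0.5 1.8 8.1] [0.0015 0.0001 0.0016] [1.88 0.69]
1.32 [-3.   3.9 13.3] [0.0009 0.0002 0.0015] [1.93 0.68]
1.2 [-4.2  3.  12.2] [0.0002 0.0002 0.0007] [1.97 0.66]
1.08 [-1.9  2.5  6.8] [-0.0008  0.0003 -0.0004] [2.02 0.63]
0.96 [ 6.9 -0.4 -7.1] [-0.0003  0.0003 -0.0009] [2.06 0.6 ]
0.84 [  9.8  -2.4 -12.6] [-0.0002  0.0003 -0.001 ] [2.11 0.57]
0.72 [ 4.9 -0.5 -5.9] [-0.0003  0.0003 -0.0008] [2.15 0.53]
0.6 [ 1.7 -0.9 -0.9] [-0.0006  0.0004 -0.0008] [2.18 0.49]
0.48 [ 5.8  1.9 -2.4] [ 0.0003  0.0003 -0.0003] [2.22 0.44]
0.36 [ 6.1  2.2 -2.3] [ 0.0009  0.0004 -0.0001] [2.24 0.39]
0.24 [ 6.6  3.5 -1.1] [ 0.0012  0.0003 -0.0001] [2.27 0.33]
t 82.8 p [ 0.3567 -0.3066  0.1709] o [ 3.142 -0.373 -0.03 ] F [ 6.8  2.8 -0.8] w 0.0092 q [ 1.6   0.42 -0.9   2.27  0.21  0.33  0.57]
```

View pics/w2.png

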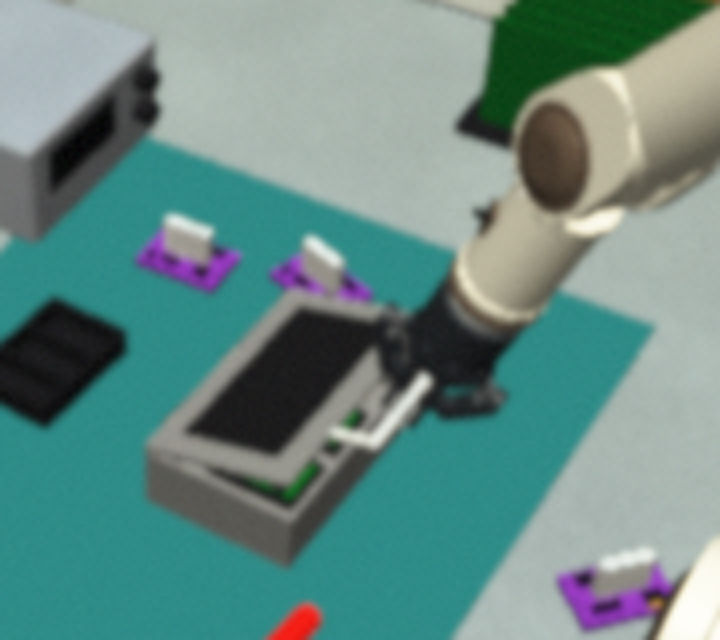

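```bash
python3 - <<'E'
from plan import *
for th in (.16,.10,.06,.03,.01,0):
    p,o=lidpose(th,1.2,back=.008)
    try: ctrl.move_straight(p,rate=.06)
    except ctrl.Unreachable as e: print("unreach",th,e); break
    s=ctrl.read_state(); f=s["contact_force"]; print(round(th,2),f.round(1),(s["tool_pos"]-p).round(4),s["joint_positions"][[3,5]].round(2))
    if f[2]>8: break
ctrl.ungrasp(); s=st()
z=Ro.from_euler('xyz',s["orientation"]).as_matrix()[:,2]
ctrl.move_straight(list(s["tool_pos"]-z*.12),rate=.12); st()
E
```

```text
0.16 [ 6.2  1.9 -1.5] [ 0.0008  0.0002 -0.0002] [2.28 0.29]
0.1 [ 5.8  2.3 -2.5] [ 0.0005  0.0004 -0.0004] [2.29 0.26]
0.06 [ 4.7  3.  -0.2] [ 0.0005  0.0004 -0.0004] [2.29 0.25]
0.03 [4.4 3.3 1. ] [ 0.0006  0.0004 -0.0004] [2.3  0.23]
0.01 [4.2 4.2 1.2] [ 0.0006  0.0004 -0.0004] [2.3  0.22]
0 [ 6.4  3.2 -2.5] [ 0.0007  0.0004 -0.0004] [2.3  0.22]
t 85.3 p [ 0.3491 -0.3068  0.1258] o [ 3.141 -0.371 -0.031] F [-0.3  0.3  0.5] w 0.0853 q [ 1.49  0.49 -0.76  2.3   0.31  0.22  0.51]
t 86.4 p [ 0.3054 -0.3054  0.2374] o [-3.141 -0.37  -0.031] F [0.7 0.3 0.3] w 0.0853 q [ 2.09  0.29 -1.29  2.28  0.03  0.52  0.79]
```

```bash
python3 - <<'E'
from plan import *
ctrl.goto_joints([1.551,.501,-.427,1.55,.221,1.138,-.21]); st()
for n in("side","top"):
    im,d=shot(n,"z1"+n); np.savez(n+"9.npz",im=im,d=d); print(n,large_st(n,im,d))
    W=cloud(n,d); m=(abs(W[...,0]-.487)<.05)&(abs(W[...,1]+.311)<.1); print("lid z",np.nanmedian(W[...,2][m]),[np.nanmedian(W[...,2][(abs(W[...,0]-x)<.008)&(abs(W[...,1]+.311)<.09)]).round(4) for x in(.43,.46,.49,.52,.545)])
    f=np.load(n+"0.npz"); W0=cloud(n,f["d"])
    print([np.nanmedian(W0[...,2][(abs(W0[...,0]-x)<.008)&(abs(W0[...,1]+.311)<.09)]).round(4) for x in(.43,.46,.49,.52,.545)])
    df=np.abs(im.astype(int)-f["im"]).max(2); df=(df>40).astype(np.uint8)*255
    cv2.imwrite(f"pics/diff{n}.png",cv2.resize(df,None,fx=1.5,fy=1.5))
E
```

```text
t 87.8 p [ 0.1827 -0.6233  0.3032] o [-3.141e+00  1.000e-03 -1.285e+00] F [ 0.6 -0.2 -0.3] w 0.0856 q [ 1.55  0.5  -0.43  1.55  0.22  1.14 -0.21]
side ((510.79949951171875, 307.8771667480469), (107.44245910644531, 97.36802673339844), 5.1807966232299805)
lid z 0.07544718587216703 [np.float64(0.0737), np.float64(0.0757), np.float64(0.0756), np.float64(0.0757), np.float64(0.0742)]
[np.float64(0.0737), np.float64(0.0753), np.float64(0.0755), np.float64(0.0755), np.float64(0.0737)]
top ((511.5840759277344, 308.99652099609375), (101.46053314208984, 91.84440612792969), 5.032905578613281)
lid z 0.07460377661310136 [np.float64(0.0731), np.float64(0.0743), np.float64(0.0745), np.float64(0.0746), np.float64(0.0726)]
[np.float64(0.0741), np.float64(0.0743), np.float64(0.0746), np.float64(0.075), np.float64(0.0728)]
```

View pics/z1top.png

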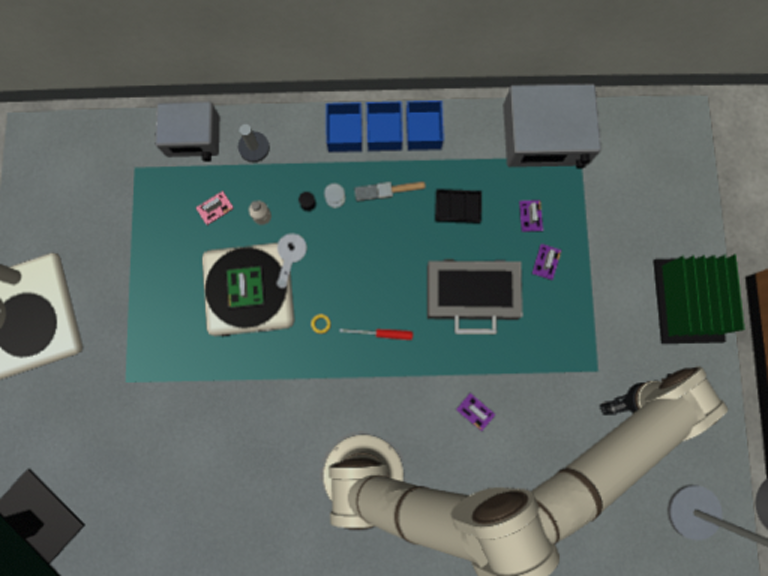

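View pics/difftop.png

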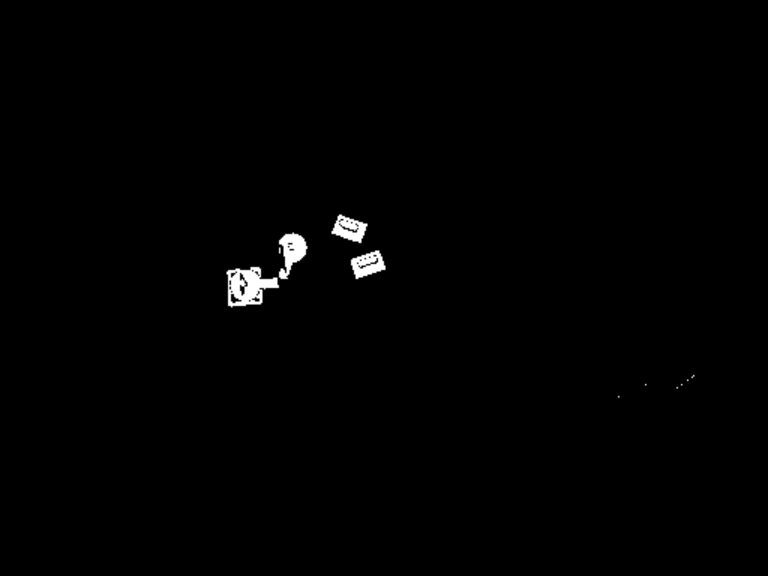

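View pics/z1side.png

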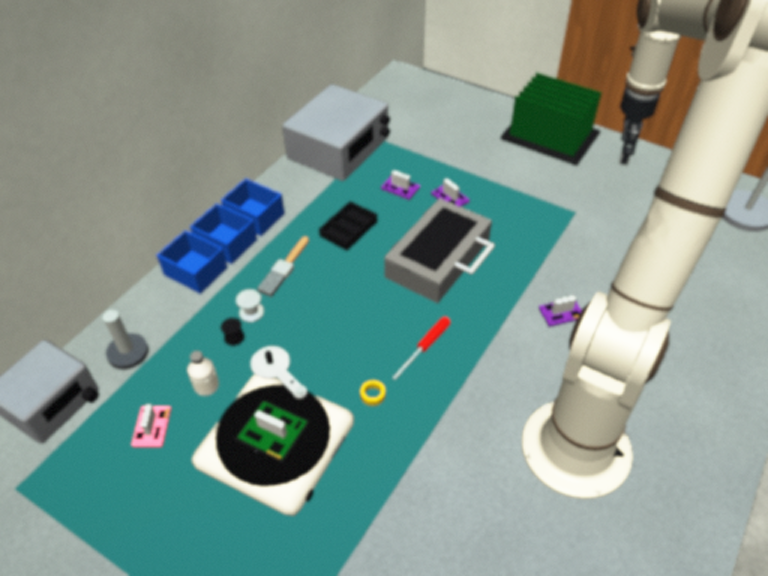

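The top-view difference picture shows only the intended changes: the cover, the large board, and the two green carriers gone from the bench. The lid height matches its shut reading from the start, and the robot is clear, so I'm handing in.

```bash
python3 - <<'E'
from rig import ctrl
print(ctrl.job_done(), ctrl.read_state()["t"])
E
```

```text
the job is handed in; nothing more can be done
the job is handed in; nothing more can be done
```

I handed the job in at about 88 s with every step done. I swung the cover to its stop, opened the lid, and laid the large carrier on the window. I packed both green small carriers flat, side by side in the case, shut the lid, and moved the robot clear.

**Carriers:** only two green carriers were on the bench. I left the pink and purple look-alikes alone.

**Disturbance:** after I first placed the large carrier, it was knocked about 4 cm towards -y. I noticed this while checking the packed carriers, then picked it up and re-centred it before shutting the lid.

**Last checks:**
- **Large carrier:** it sits within about 1 mm of the measured window centre. The two cameras differ by about 1 mm, and calibration is only good to about 2 mm.
- **Lid:** its surface height matches the shut reading from the start to about 1 mm.
- **Cover:** I felt it reach its stop through rising force but did not measure its angle in the images.
- **Small carriers:** both were flat and side by side when last seen before the lid closed; I could not see them after that.
- **Other objects:** comparing the first and last top pictures, only the cover, the large carrier and the two small carriers had changed.

No check failed.

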